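Lock a fresh paper roll into the desk dispenser with its spindle

TASK

The new roll of couplet paper is already lying on the rollers of the desk dispenser; lock it in with the loose spindle from the brush rest. Thread the spindle, tapered end first, from the robot's right through the near cheek, the roll's core and the far cheek, push it fully home until its collar is flush against the near cheek, and let go. The cheeks are hand-set and seldom exactly where they should be, so feel your way in with a light hand (well under a kilo of push, or the brass bushes get scored), keep the roll in its place, and leave the other things on the desk alone.

Things in the scene. Friction and masses are not known exactly. Their poses are not given: they have to be found in the camera images.
- dispenser: desk dispenser, fixed: pale wooden base 170 x 115 mm, two steel rollers carrying the roll, a wooden cheek 12 mm thick at each end (outer faces 140 mm apart, bored heads 46 mm wide, tops 108 mm high), a steel tear bar between the cheeks in front. Origin: middle of the underside, on the desk; y along roll and holes, from the near (robot's right) cheek to the far one; x away from the robot; z up
- near_hole (a point): centre of the near cheek's hole, on its outer face, IF the cheeks stood at mid-setting (dispenser 0, -70, 85 mm). Hole 16 mm, right through, thin brass ring round it. Cheeks and tear bar are one rigid frame, hand-clamped in oversize slots: it stands anywhere up to 7 mm off in dispenser x and up to 7 mm off in z (none in y). This is not in the reported poses; the frame does not give
- far_hole (a point): the same for the far cheek's hole, 16 mm, on its outer face (dispenser 0, +70, 85 mm at mid-setting). Its true centre is off by exactly as much and the same way as the near hole's: the two holes are always in line with each other and with the dispenser's y. Both holes have soft brass bushes: a shaft pressed sideways in them with over 10 N gets marked
- roll: loose red paper roll with a white band, 70 mm in diameter, 104 mm long, about 0.3 kg, lying on the rollers with 6 mm to spare to each cheek; open round core 38 mm in diameter. Origin: its centre, at dispenser x 0, z 84 mm; y along its axis. The core is wide enough to pass the spindle at any setting of the cheeks. It may be nudged a few mm but must stay on its rollers
- spindle: loose spindle, 0.11 kg: aluminium shaft 14 mm in diameter, collar 32 mm, round wooden handle 20 mm. Origin: on the axis, at the collar face that bears on the cheek; y along the axis to the tip: shaft 0 to 165 mm, blunt nose tapering to 8 mm at 175 mm; collar -8 to 0; handle -58 to -8; centre of mass near +50. Lies level in two V notches, axis 52 mm above the desk, tip to the robot's left
- spindle_tip (a point): the spindle's tip, on its axis (spindle y = 175 mm)
- spindle_grip (a point): middle of the spindle's handle, on its axis (spindle y = -33 mm): the place to hold it, from above; it overhangs the rest with nothing within 60 mm beside it
- rest: dark wooden brush rest, fixed: two cross rails 155 mm long and 18 mm wide with V notches, tops 54 mm above the desk. Origin: on the desk under the spindle's notches; y along the spindle, rails at y -55 and +50 mm. A second pair of notches, 85 mm towards +x, holds the brush
- brush: writing brush with a bamboo handle 9 mm thick, 298 mm long, lying parallel to the spindle in the rest's other notches, 85 mm farther from the robot. Leave it. Origin: on its axis, y along it
- ink_bottle: black ink bottle, 52 mm in diameter and 115 mm tall. Leave it. Origin: middle of its underside
- paperweight: dark wooden paperweight bar, 32 x 200 x 20 mm, in front of the dispenser. Leave it. Origin: middle of its underside
- paste_jar: round white porcelain seal-paste jar, 68 mm in diameter and 37 mm tall. Leave it. Origin: middle of its underside
- seal: small stone seal, 26 x 26 mm and 48 mm tall, with a rounded top. Leave it. Origin: middle of its underside
- dish: white porcelain dish, 90 mm in diameter and 28 mm tall. Leave it. Origin: middle of its underside

How it is judged:
By the outcome, as a careful person would: the job done as asked, in the order asked, and still so for the second after the job is handed in, with the robot touching nothing.
It also fails if it takes over 70 s, if anything falls off the work surface, if the arm or the gripper's body presses on something with over 40 N, if the wrist force passes 120 N, or if a joint passes its speed limit or range.

ROBOT

A 6-joint arm with a two-finger parallel gripper is mounted at the origin on the work surface. World frame = base frame: x ahead of the robot, y to its left, z up, the work surface at z = 0. Lengths are in m, angles in rad, forces in N, time in s.
With the tool pointing down it reaches from about 0.325 to 0.875 m from the base axis. Payload 4.4 kg.
Tool frame: the origin (TCP) lies midway between the tips of the shut fingers; the grasp point (between the pads) lies 19 mm behind it; x points along the fingers, y is the direction in which the jaws open and shut, and the axes are right-handed (so a half turn about x gives the same grasp; the last joint's range is limited). The gripper opens to 85 mm and grips with 20 to 120 N. Pads are 22 mm wide; open, the fingers measure 114 mm over their backs; the gripper's body (76 mm by 85 mm) begins 54 mm behind the grasp point. The pads swing forward as they close: fully open they stand 13 mm farther back than shut.
Start: joints at [1.034, 0.207, 1.542, -0, 1.393, -0.15], TCP at [0.216, 0.533, 0.231] pointing down, gripper open.
Joint ranges: [-2.73, 2.73], [-0.86, 2.22], [0.23, 2.46], [-1.11, 4.25], [0.08, 2.63], [-2.82, 2.82]. Speed limits (rad/s): [2.79, 2.79, 3.14, 3.14, 3.14, 3.14].

INTERFACE

Orientations are given as a unit quaternion [w, x, y, z].
In Python, from plant import r gives the robot as it stands.
- The arm moves only by the tool jog_arm, never from a script. Its argument "steps" is one flat list of numbers, 7 for each row, row after row: the shift along the world's x, y, z in units of 30 mm (1.0 is 30 mm), then the turn, a rotation vector about the world's x, y, z in units of 5 degrees (1.0 is 5 degrees), then the opening, from 0 (shut) to 1 (fully open). In form: [tx, ty, tz, wx, wy, wz, grip, tx, ty, tz, wx, wy, wz, grip, ...]. A call has 1 to 8 rows; each row is the pose to reach, as a shift and turn from the pose measured when the call began; what a row does not reach only later rows make up. A row lasts 1/10 s, in which the tool goes at most 50 mm and 8.59 degrees, less where a joint would pass 70% of its speed; a pose out of reach is approached as far as the arm can. A call with a gripper value outside its range is refused whole. The fingers move at their own pace and stop on an object; "newtons" is the grip in N (left out, the last holds). Time passes only in rows, so rows that repeat a pose let the fingers close. It gives the time, the measured TCP pose, the force and the opening at its end, in the units of the state.
- r.sense(): the state, without advancing time (a new reading comes with each control period).
- r.read_camera(name): name is "side" or "top"; returns (picture, depth): 420x560x3 uint8, blue, green, red; 420x560 float32, m along the optical axis (not along the pixel's ray), 0 where there is no reading.
- r.camera_info(name): a dict with "vertical_fov" (degrees; the focal length in pixels is half the picture's height over the tangent of half this angle, whatever the lens; pixels are square), "cx", "cy" (the principal point, pixels), "D" ([k1, k2, p1, p2, k3] as OpenCV has them; the pictures are not rectified), "origin" and "orientation" of the camera in the world. Camera axes: x right, y down, z forward; pixel columns grow to the right and rows downward; lengths in m; the calibration is good to about 2 mm. A picture is of the moment at which its call begins. camera_info takes no time and is no camera call.
- r.sign_off(): hands the job in, once; it reports no verdict.
The state is a dict: "t": time; "q": joint angles; "joint_velocities": joint speeds; "effort": joint torques, N m; "tcp_pos": TCP position; "ee_rot": TCP orientation; "wrist_force": force on the tool from outside, world axes, zero at the start; "wrist_torque": the same for the moment, N m; "grip_width": opening from 0.0 (shut) to 1.0 (fully open).
Only numpy, scipy, OpenCV 4.12 (cv2) and the standard library are available. Lean on these libraries where they do the work, as an engineer would, in place of code of your own. Each camera call takes 0.05 s, during which the arm holds its last target.

## Working session

There is one attempt and no reset: what is moved stays moved. The work goes in short steps, Python scripts to look and compute and a tool call to move; the robot and the scene stay as the last step left them, time stands still between calls to the robot, and variables do not carry over. Pictures are saved under pics/ and viewed, and the job is handed in when it is done.

Besides the shell and the picture viewer there is one more tool, called after "Call:" as a command line: name --argument value ..., lists and objects as JSON in quotes. jog_arm: Moves the arm, as the interface text tells. Its arguments: {"type":"object","properties":{"steps":{"type":"array"},"newtons":{"type":"number"}},"required":["steps"]}

```bash
mkdir -p pics; ls; python3 - <<'E'
from plant import r
import cv2, numpy as np
s=r.sense(); print({k:np.round(v,3).tolist() for k,v in s.items()})
for n in ("side","top"):
    print(n,r.camera_info(n))
    p,d=r.read_camera(n); cv2.imwrite(f"pics/{n}0.png",p); np.save(f"{n}0.npy",d); 
E
```

```text
pics
{'t': 0.0, 'q': [1.034, 0.207, 1.543, -0.0, 1.394, -0.151], 'joint_velocities': [-0.0, 0.001, -0.001, 0.001, 0.001, 0.001], 'effort': [0.001, -38.303, -29.16, -0.0, 0.01, -0.0], 'tcp_pos': [0.216, 0.532, 0.23], 'ee_rot': [0.694, 0.135, 0.694, -0.136], 'wrist_force': [-0.144, 0.052, 0.048], 'wrist_torque': [0.032, -0.008, -0.024], 'grip_width': 0.997}
side {'vertical_fov': 55.48311000458532, 'cx': 281.7619659420388, 'cy': 207.17575377025105, 'D': array([-0.076416,  0.      ,  0.      ,  0.      ,  0.      ]), 'origin': array([ 0.34494846, -0.79170701,  0.65274371]), 'orientation': array([-0.4683629 ,  0.8708656 , -0.1339277 ,  0.06551847])}
top {'vertical_fov': 52.246359537558085, 'cx': 279.91298557321903, 'cy': 214.48347843613132, 'D': array([-0.07086891,  0.        ,  0.        ,  0.        ,  0.        ]), 'origin': array([0.52441759, 0.03968816, 1.08311698]), 'orientation': array([ 0.00770765, -0.69617596,  0.71770426, -0.01342465])}
```

View pics/side0.png

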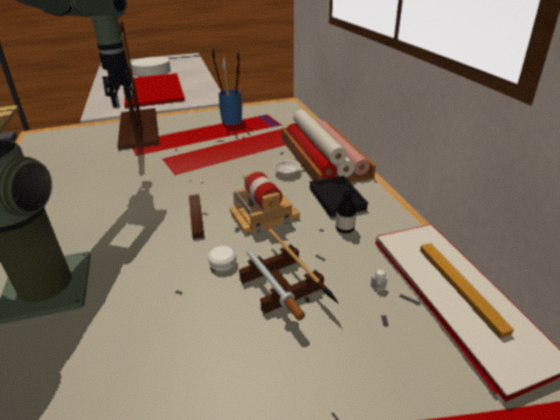

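View pics/top0.png

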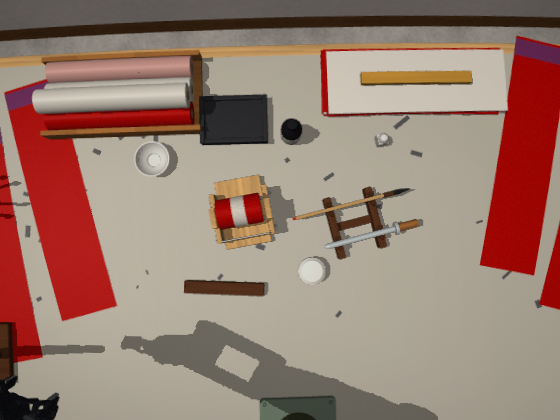

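The top view (up = +x, left = +y) shows the dispenser near px (242,212), the spindle handle at (410,226) and its tip at (327,246), and the brush above it in the rest. The side view shows the near cheek's head near (270,203). I'll enlarge these areas next.

```bash
cat > h.py <<'E'
import cv2, numpy as np
from scipy.spatial.transform import Rotation as R
from plant import r
def cam(n):
    c=r.camera_info(n); f=210/np.tan(np.radians(c["vertical_fov"]/2))
    K=np.array([[f,0,c["cx"]],[0,f,c["cy"]],[0,0,1]]); q=c["orientation"]
    return K,c["D"],np.array(c["origin"]),R.from_quat([q[1],q[2],q[3],q[0]]).as_matrix()
def rays(n,px):
    K,D,o,M=cam(n); u=cv2.undistortPoints(np.float64(px).reshape(-1,1,2),K,D).reshape(-1,2)
    return o,(M@np.c_[u,np.ones(len(u))].T).T
def onz(n,px,z):
    o,d=rays(n,px); return o+d*((z-o[2])/d[:,2])[:,None]
def onplane(n,px,p0,nn):
    o,d=rays(n,px); return o+d*(((p0-o)@nn)/(d@nn))[:,None]
def proj(n,P):
    K,D,o,M=cam(n); P=np.atleast_2d(P)
    return cv2.projectPoints(np.float64((P-o)@M).reshape(-1,1,3),np.zeros(3),np.zeros(3),K,D)[0].reshape(-1,2)
def dpt(n,depth,px):
    o,d=rays(n,px); px=np.round(px).astype(int); z=depth[px[:,1],px[:,0]]; return o+d*z[:,None]
def crop(img,x0,y0,w,h,k,name):
    cv2.imwrite("pics/"+name,cv2.resize(img[y0:y0+h,x0:x0+w],None,fx=k,fy=k,interpolation=cv2.INTER_CUBIC))
E
python3 - <<'E'
from h import *
t=cv2.imread("pics/top0.png"); s=cv2.imread("pics/side0.png")
crop(t,200,165,90,90,6,"topdisp.png"); crop(t,310,170,130,100,6,"toprest.png")
crop(s,220,160,90,80,7,"sidedisp.png"); crop(s,230,225,120,95,6,"siderest.png")
E
```

```text
(no output)
```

View pics/topdisp.png

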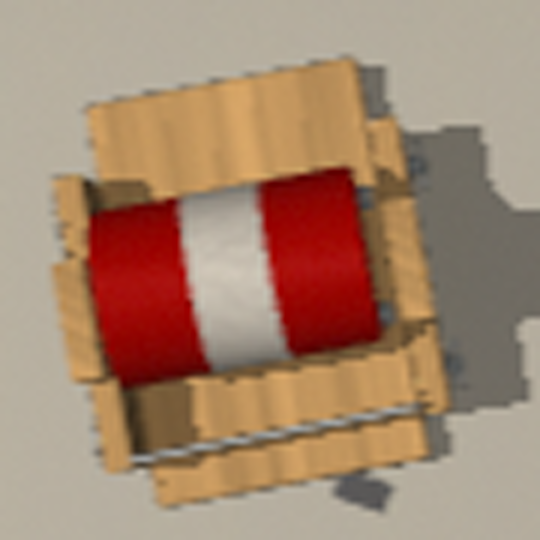

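View pics/toprest.png

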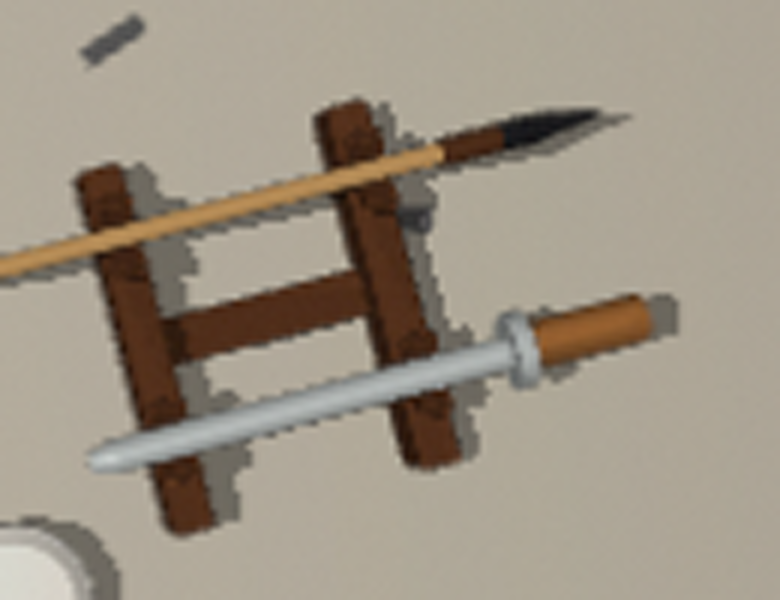

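View pics/sidedisp.png

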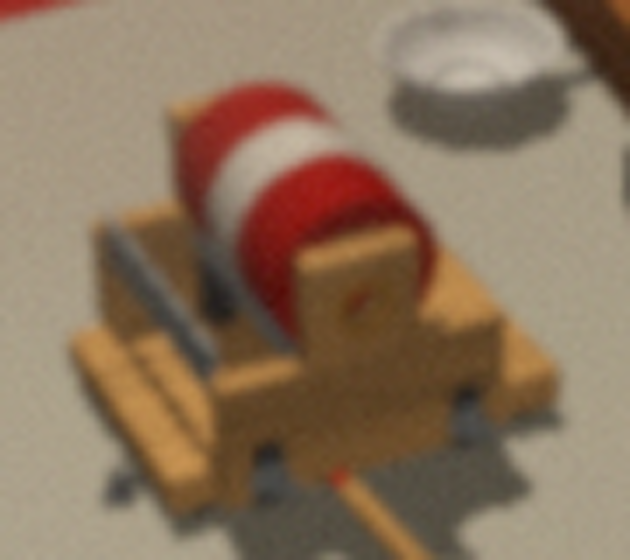

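View pics/siderest.png

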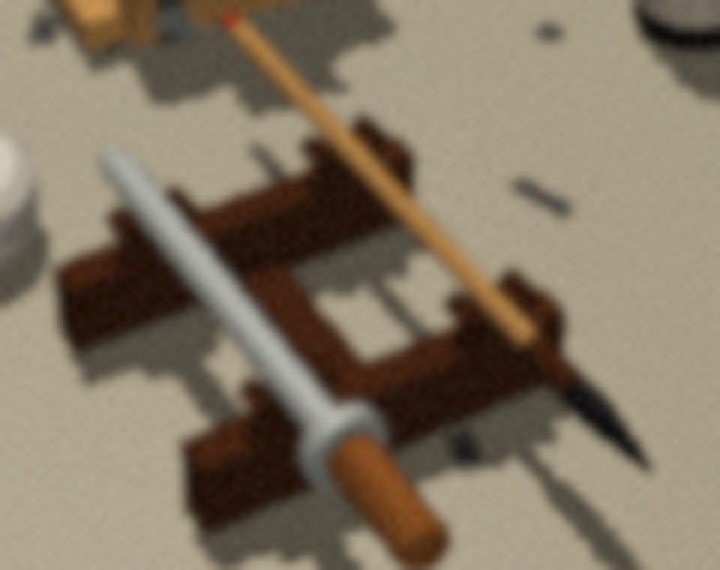

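```bash
cat > m1.py <<'E'
from h import *
t=cv2.imread("pics/top0.png"); s=cv2.imread("pics/side0.png"); dt=np.load("top0.npy"); ds=np.load("side0.npy")
def fitline(mask,n,z):
    ys,xs=np.nonzero(mask); P=onz(n,np.c_[xs,ys],z)[:,:2]; c=P.mean(0); u,S,v=np.linalg.svd(P-c); a=v[0]; a=a if a[1]>0 else -a
    pr=(P-c)@a; return c,a,pr.min(),pr.max(),len(xs)
hsv=cv2.cvtColor(t,cv2.COLOR_BGR2HSV)
def region(x0,y0,x1,y1):
    m=np.zeros(t.shape[:2],bool); m[y0:y1,x0:x1]=1; return m
print("handle hsv",hsv[224,412],hsv[226,406],"shaft",hsv[236,365],"table",hsv[280,400],"rail",hsv[205,372])
H,S,V=[hsv[...,i].astype(int) for i in range(3)]
hm=region(398,212,425,240)&(S>120)&(H<20)&(V>70)
b=t.astype(int)
sm=region(320,222,397,255)&(S<40)&(H>60)&(V>110)
cv2.imwrite("pics/mask.png",np.uint8(hm|sm)[165:265,310:440].repeat(6,0).repeat(6,1)*255)
for k,m in (("handle",hm),("shaft",sm)):
    c,a,l,h,n=fitline(m,"top",0.052); print(k,n,"c",c.round(4),"dir",a.round(4),"yaw",np.degrees(np.arctan2(-a[0],a[1])).round(2),"ends",(c+a*l).round(4),(c+a*h).round(4),"len",h-l)
E
python3 m1.py
```

```text
handle hsv [ 14 173 146] [ 14 177 140] shaft [ 75   8 186] table [ 20  35 175] rail [ 12 178  56]
handle 138 c [ 0.5213 -0.28  ] dir [-0.2271  0.9739] yaw 13.12 ends [ 0.5267 -0.3029] [ 0.5162 -0.258 ] len 0.046108781542545454
shaft 355 c [ 0.4958 -0.1676] dir [-0.2292  0.9734] yaw 13.25 ends [ 0.5157 -0.2523] [ 0.4744 -0.0768] len 0.18032298195651802
```

View pics/mask.png

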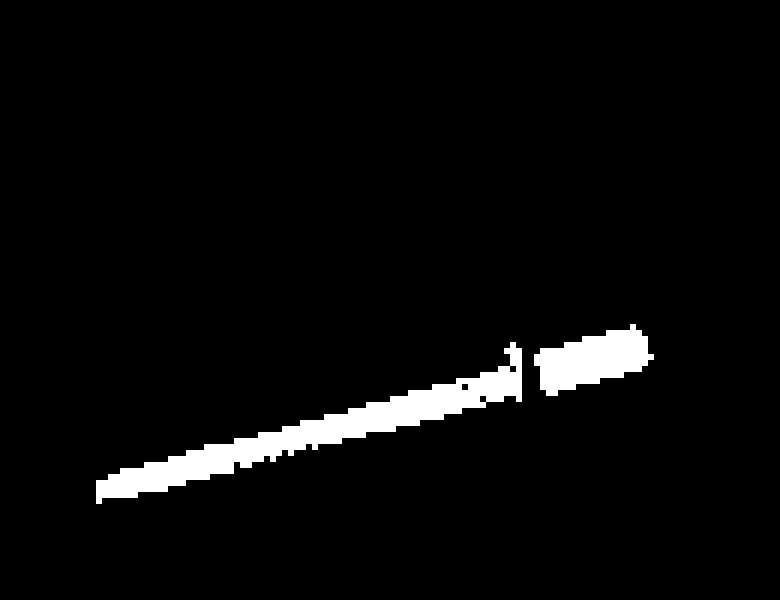

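Shaft and handle masks agree: overall length is 232 mm (233 expected) and yaw is about 13.1°. Next is the dispenser.

```bash
cat > m2.py <<'E'
from h import *
t=cv2.imread("pics/top0.png"); s=cv2.imread("pics/side0.png"); dt=np.load("top0.npy"); ds=np.load("side0.npy")
hsv=cv2.cvtColor(t,cv2.COLOR_BGR2HSV); H,S,V=[hsv[...,i].astype(int) for i in range(3)]
m=np.zeros(t.shape[:2],bool); m[185:235,208:270]=1
red=m&(S>180)&((H<8)|(H>172))&(V>60)
mm=np.uint8(red); mm=cv2.morphologyEx(mm,cv2.MORPH_CLOSE,np.ones((17,17)))
ys,xs=np.nonzero(mm); 
P=onz("top",np.c_[xs,ys],0.09)[:,:2]; rect=cv2.minAreaRect(np.float32(P*1000)); print("roll rect",rect)
# depth points
pts=dpt("top",dt,np.c_[xs,ys].astype(float)); print("roll top z",np.percentile(pts[:,2],[5,50,95,99]))
red_only=np.c_[np.nonzero(red)[1],np.nonzero(red)[0]]
# cylinder fit via least squares R=35
from scipy.optimize import least_squares
def res(p):
    a=np.array([-np.sin(p[0]),np.cos(p[0]),0]); c=np.array([p[1],0.05,p[2]]); v=pts-c; v=v-np.outer(v@a,a); return np.linalg.norm(v,axis=1)-0.035
f=least_squares(res,[0.13,0.5,0.084],loss="soft_l1",f_scale=0.002); print("cyl yaw",np.degrees(f.x[0]),"x at y.05",f.x[1],"z",f.x[2],"rms",np.sqrt(np.mean(res(f.x)**2)))
a=np.array([-np.sin(f.x[0]),np.cos(f.x[0])]); pr=(P-[f.x[1],0.05])@a; print("extent along",pr.min(),pr.max(),"centre",np.array([f.x[1],.05])+a*(pr.min()+pr.max())/2)
# wood height map of dispenser
ys,xs=np.mgrid[168:252,202:282]; Q=dpt("top",dt,np.c_[xs.ravel(),ys.ravel()].astype(float))
z=Q[:,2].reshape(xs.shape); im=cv2.applyColorMap(np.uint8(np.clip(z/0.13,0,1)*255),cv2.COLORMAP_JET); cv2.imwrite("pics/hm.png",cv2.resize(im,None,fx=6,fy=6,interpolation=cv2.INTER_NEAREST))
head=(Q[:,2]>0.095)&(Q[:,2]<0.125)
np.save("Q.npy",Q)
yaw=f.x[0]; ex=np.array([np.cos(yaw),np.sin(yaw)]); ey=np.array([-np.sin(yaw),np.cos(yaw)]); c0=np.array([f.x[1],.05])+a*(pr.min()+pr.max())/2
L=np.c_[(Q[:,:2]-c0)@ex,(Q[:,:2]-c0)@ey,Q[:,2]]
for nm,sel in (("near head",head&(L[:,1]<-56)),("far head",head&(L[:,1]>56)),("base rearwards",(L[:,0]>0.04)&(L[:,2]>0.008)&(abs(L[:,1])<.05)),("base front",(L[:,0]<-0.04)&(L[:,2]>0.008)&(abs(L[:,1])<.05))):
    l=L[sel]; print(nm,len(l),"x",np.percentile(l[:,0],[1,50,99]).round(4),"y",np.percentile(l[:,1],[1,50,99]).round(4),"z",np.percentile(l[:,2],[5,50,95]).round(4))
E
python3 m2.py
```

```text
roll rect ((565.4777221679688, 128.28099060058594), (68.52664947509766, 107.54095458984375), 8.886207580566406)
roll top z [0.09663846 0.11352249 0.11959779 0.12124271]
cyl yaw 6.541298797035084 x at y.05 0.5715292312155471 z 0.1451279325892702 rms 0.057025060746675224
extent along 0.023984615305415735 0.13264763335132465 centre [0.56260751 0.12780629]Traceback (most recent call last):
  File "m2.py", line 26, in <module>
    l=L[sel]; print(nm,len(l),"x",np.percentile(l[:,0],[1,50,99]).round(4),"y",np.percentile(l[:,1],[1,50,99]).round(4),"z",np.percentile(l[:,2],[5,50,95]).round(4))
                                  ~~~~~~~~~~~~~^^^^^^^^^^^^^^^^^^
    return _quantile_unchecked(
        a, q, axis, out, overwrite_input, method, keepdims, weights)
    return _ureduce(a,
                    func=_quantile_ureduce_func,
    ...<5 lines>...
                    overwrite_input=overwrite_input,
                    method=method)
    r = func(a, **kwargs)
    result = _quantile(arr,
                       quantiles=q,
    ...<2 lines>...
                       out=out,
                       weights=wgt)
    slices_having_nans = np.isnan(arr[-1, ...])
                                  ~~~^^^^^^^^^
IndexError: index -1 is out of bounds for axis 0 with size 0
```

View pics/hm.png

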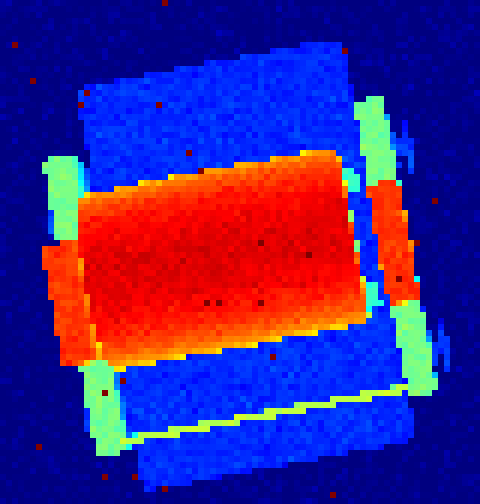

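The height map cleanly separates the base (blue), the cheek shoulders (green), the heads (orange-red) and the roll (red). I'll drop the invalid depth pixels and fit again.

```bash
cat > m3.py <<'E'
from h import *
from scipy.optimize import least_squares
t=cv2.imread("pics/top0.png"); dt=np.load("top0.npy")
ys,xs=np.mgrid[168:252,202:282]; px=np.c_[xs.ravel(),ys.ravel()].astype(float); Q=dpt("top",dt,px)
hsv=cv2.cvtColor(t,cv2.COLOR_BGR2HSV)[168:252,202:282].reshape(-1,3).astype(int)
ok=(Q[:,2]>-.02)&(Q[:,2]<0.2)
red=ok&(hsv[:,1]>180)&((hsv[:,0]<8)|(hsv[:,0]>172))&(Q[:,2]>0.088)
pts=Q[red]
def res(p):
    a=np.array([-np.sin(p[0]),np.cos(p[0]),0]); c=np.array([p[1],0.128,p[2]]); v=pts-c; v=v-np.outer(v@a,a); return np.linalg.norm(v,axis=1)-0.035
f=least_squares(res,[0.13,0.5655,0.084],loss="soft_l1",f_scale=0.002); print("cyl yaw",np.degrees(f.x[0]),"x at y.128",f.x[1],"z",f.x[2],"rms",np.sqrt(np.mean(res(f.x)**2)))
# base: all wood pixels of height 0.01..0.03
g=np.zeros(xs.shape,np.uint8).ravel(); base=ok&(Q[:,2]>0.012)&(Q[:,2]<0.035)
print("base z",np.median(Q[base,2]))
yaw=f.x[0]
for it in range(1):
    for nm,zl,zh in (("heads",.1,.1215),("shoulder",.055,.08)):
        pass
ex=np.array([np.cos(yaw),np.sin(yaw)]); ey=np.array([-np.sin(yaw),np.cos(yaw)]); c0=np.array([f.x[1],.128])
L=np.c_[(Q[:,:2]-c0)@ex,(Q[:,:2]-c0)@ey,Q[:,2]]
l=L[red]; print("roll y",np.percentile(l[:,1],[0.5,99.5]))
for nm,sel in (("near head",ok&(Q[:,2]>.095)&(L[:,1]<-.054)),("far head",ok&(Q[:,2]>.095)&~red&(L[:,1]>.050)),("near sh",ok&(Q[:,2]>.05)&(Q[:,2]<.09)&(L[:,1]<-.058)),("base",base&(abs(L[:,1])<.05)),("tearbar",ok&(Q[:,2]>.04)&(L[:,0]<-.04)&(abs(L[:,1])<.05))):
    l=L[sel]; print(nm,len(l),"x",np.percentile(l[:,0],[1,50,99]).round(4),"y",np.percentile(l[:,1],[1,50,99]).round(4),"z",np.percentile(l[:,2],[5,50,95]).round(4))
    if nm in("near head","tearbar"):
        P=l[:,:2]-l[:,:2].mean(0); v=np.linalg.svd(P)[2][0]; print("   principal angle in local deg",np.degrees(np.arctan2(v[1],v[0])))
    if nm=="base":
        for sgn in(1,-1):
            q=l[l[:,0]*sgn>0]; b=np.round(q[:,1]/.005); e=np.array([[k*.005,(q[b==k,0]*sgn).max()*sgn] for k in np.unique(b)]); p=np.polyfit(e[:,0],e[:,1],1); print("   edge",sgn,"slope deg",-np.degrees(np.arctan(p[0])),"x0",p[1])
np.save("disp.npy",[yaw,*c0])
E
python3 m3.py
```

```text
cyl yaw 8.866097698404976 x at y.128 0.5658750024068252 z 0.08273081778422274 rms 0.0025492896464101213
base z 0.02163474086867878
roll y [-0.0525794   0.05233593]
near head 110 x [-0.0296 -0.0069  0.0156] y [-0.0736 -0.0677 -0.0616] z [0.1032 0.1077 0.1103]
   principal angle in local deg 179.9900737908648
far head 116 x [-0.0297 -0.0076  0.0155] y [0.0523 0.0583 0.0645] z [0.1038 0.107  0.1101]
near sh 154 x [-0.0655 -0.0315  0.0524] y [-0.0733 -0.0674 -0.0601] z [0.061  0.0641 0.0678]
base 1486 x [-0.0841 -0.0361  0.0838] y [-0.049  -0.0002  0.0489] z [0.0185 0.0217 0.0248]
   edge 1 slope deg 0.582863773877052 x0 0.08377971146068296
   edge -1 slope deg -0.3314905438176287 x0 -0.08393117872097995
tearbar 56 x [-0.0641 -0.0626 -0.0612] y [-0.0478  0.0001  0.0494] z [0.0704 0.0729 0.0754]
   principal angle in local deg 89.97126698530373
```

```bash
cat > m4.py <<'E'
from h import *
s=cv2.imread("pics/side0.png"); ds=np.load("side0.npy"); yaw,cx,cy=np.load("disp.npy")
ex=np.array([np.cos(yaw),np.sin(yaw),0]); ey=np.array([-np.sin(yaw),np.cos(yaw),0]); c0=np.array([cx,cy,0])
ys,xs=np.mgrid[175:232,228:305]; px=np.c_[xs.ravel(),ys.ravel()].astype(float); Q=dpt("side",ds,px); L=np.c_[(Q-c0)@ex,(Q-c0)@ey,Q[:,2]]
# near-face points: steep region
ok=(ds[175:232,228:305].ravel()>0)
sel=ok&(abs(L[:,1]+.0725)<.006)&(L[:,2]>.03)&(L[:,2]<.1)
print("near face y",np.percentile(L[sel,1],[10,50,90]),sel.sum())
hsel=ok&(abs(L[:,1]+.0725)<.006)&(L[:,2]>.072)&(L[:,2]<.1); print("head x",np.percentile(L[hsel,0],[1,50,99]),"z top",L[sel|hsel,2].max())
top=ok&(L[:,1]<-.062)&(L[:,1]>-.073)&(L[:,2]>.1)&(L[:,2]<.115); print("top z",np.percentile(L[top,2],[5,50,95]))
rt=ok&(abs(L[:,1])<.045)&(L[:,2]>.1)&(L[:,2]<.13); print("roll top z",np.percentile(L[rt,2],[50,95,99]),"x at top",np.median(L[rt&(L[:,2]>.117),0]))
for yf in (-.0725,-.0745):
    h=onplane("side",[[271.7,202.9]],c0+ey*yf,ey)[0]; print("hole local x,z for face",yf,(h-c0)@ex,h[2],h)
face=c0+ey*(-.0735)
img=s.copy(); big=cv2.resize(s[185:222,250:292],None,fx=16,fy=16,interpolation=cv2.INTER_NEAREST); cv2.imwrite("pics/hole.png",big)
E
python3 m4.py
```

```text
near face y [-0.07557979 -0.07350806 -0.07095418] 661
head x [-0.03027479 -0.00802245  0.01550461] z top 0.09994219220609946
top z [0.1028189  0.10665217 0.10838037]
roll top z [0.11342613 0.11788577 0.11885826] x at top -0.0006913550944214277
hole local x,z for face -0.0725 -0.005187090942222339 0.08514332502504762 [0.57192401 0.05556682 0.08514333]
hole local x,z for face -0.0745 -0.006071819765820684 0.08655849235241808 [0.5713581  0.05345436 0.08655849]
```

View pics/hole.png

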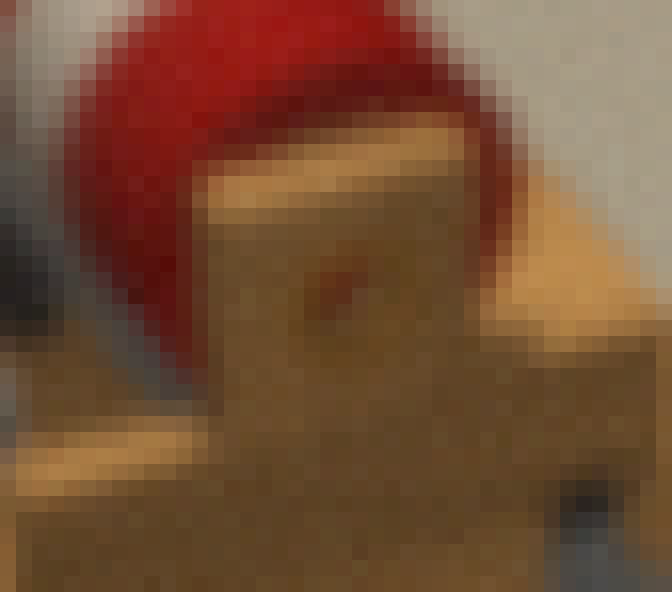

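```bash
cat > st.py <<'E'
from h import *
def state(show=True):
    s=r.sense(); q=s["ee_rot"]; M=R.from_quat([q[1],q[2],q[3],q[0]]).as_matrix()
    if show: print("t %.2f"%s["t"],"tcp",np.round(s["tcp_pos"],4),"jaw",np.degrees(np.arctan2(M[1,1],M[0,1])).round(2),"tilt x-axis",M[:,0].round(4),"yz",M[2,1].round(4),"F",np.round(s["wrist_force"],2),"T",np.round(s["wrist_torque"],3),"g %.3f"%s["grip_width"],"q",np.round(s["q"],2))
    return s,M
if __name__=="__main__": state()
E
python3 st.py
```

```text
t 0.10 tcp [0.216  0.5321 0.2302] jaw 67.89 tilt x-axis [-0.0011 -0.0018 -1.    ] yz -0.0021 F [ 0.15  0.06 -0.11] T [ 0.009 -0.038 -0.005] g 1.003 q [ 1.03  0.21  1.54  0.    1.39 -0.15]
```

Call:
jog_arm --steps '[0.55,-1.5,0,0,0,-1.2,1,1.1,-3,0,0,0,-2.4,1,1.65,-4.5,0,0,0,-3.6,1,2.2,-6,0,0,0,-4.8,1,2.75,-7.5,0,0,0,-6,1,3.3,-9,0,0,0,-7.2,1,3.85,-10.5,0,0,0,-8.4,1,4.4,-12,0,0,0,-9.6,1]' --newtons 80

```text
t: 0.9
tcp_pos: [0.3479, 0.1703, 0.23]
ee_rot: [0.578, 0.407, 0.579, -0.408]
wrist_force: [1.5, 0.1, -0.7]
grip_width: 1.005
```

```bash
python3 st.py
```

```text
t 0.90 tcp [0.3479 0.1703 0.23  ] jaw 19.68 tilt x-axis [-1.9e-03 -4.0e-04 -1.0e+00] yz -0.0019 F [ 1.52  0.1  -0.67] T [-0.003 -0.01   0.03 ] g 1.005 q [ 0.23 -0.21  1.96  0.    1.39 -0.11]
```

Call:
jog_arm --steps '[0.57,-1.5,0,0,0,-0.3,1,1.15,-3,0,0,0,-0.6,1,1.73,-4.5,0,0,0,-0.9,1,2.31,-6,0,0,0,-1.3,1,2.9,-7.5,0,0,0,-1.3,1,3.47,-9,0,0,0,-1.3,1,4.05,-10.5,0,0,0,-1.3,1,4.63,-12,0,0,0,-1.3,1]'

```text
t: 1.7
tcp_pos: [0.4868, -0.1916, 0.2295]
ee_rot: [0.553, 0.439, 0.555, -0.44]
wrist_force: [0.7, 0.4, 0.5]
grip_width: 0.996
```

```bash
python3 st.py
```

```text
t 1.70 tcp [ 0.4868 -0.1916  0.2295] jaw 13.14 tilt x-axis [-2.5e-03  5.0e-04 -1.0e+00] yz -0.0023 F [0.7  0.36 0.48] T [ 0.017 -0.015 -0.003] g 0.996 q [-0.54  0.1   1.67 -0.    1.38 -0.77]
```

Call:
jog_arm --steps '[0.57,-1.45,0,0,0,0,0.7,1.14,-2.91,0,0,0,0,0.7,1.14,-2.91,-1.5,0,0,0,0.7,1.14,-2.91,-3,0,0,0,0.7,1.14,-2.91,-3.6,0,0,0,0.7,1.14,-2.91,-3.6,0,0,0,0.7]'

```text
t: 2.3
tcp_pos: [0.5177, -0.2767, 0.1163]
ee_rot: [0.549, 0.439, 0.558, -0.44]
wrist_force: [-0.6, 0.2, -0.3]
grip_width: 0.704
```

```bash
python3 - <<'E'
from h import *; from st import state
state()
for n in ("side","top"):
    p,d=r.read_camera(n); cv2.imwrite(f"pics/{n}1.png",p)
    if n=="top": crop(p,310,170,130,100,6,"top1c.png")
    else: crop(p,220,200,130,120,5,"side1c.png")
E
```

```text
t 2.30 tcp [ 0.5177 -0.2767  0.1163] jaw 13.12 tilt x-axis [-0.011   0.0068 -0.9999] yz -0.0092 F [-0.63  0.18 -0.32] T [-0.015 -0.011  0.036] g 0.704 q [-0.64  0.36  1.61 -0.    1.19 -0.87]
```

View pics/top1c.png

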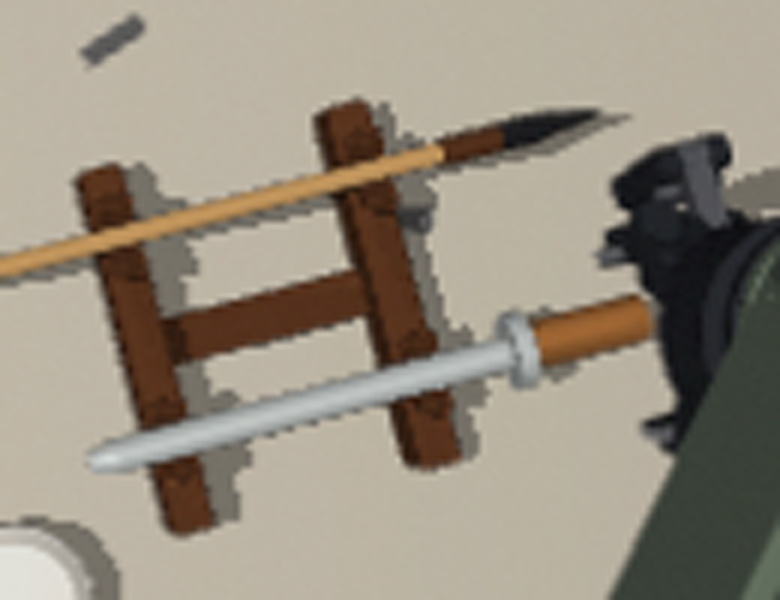

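View pics/side1c.png

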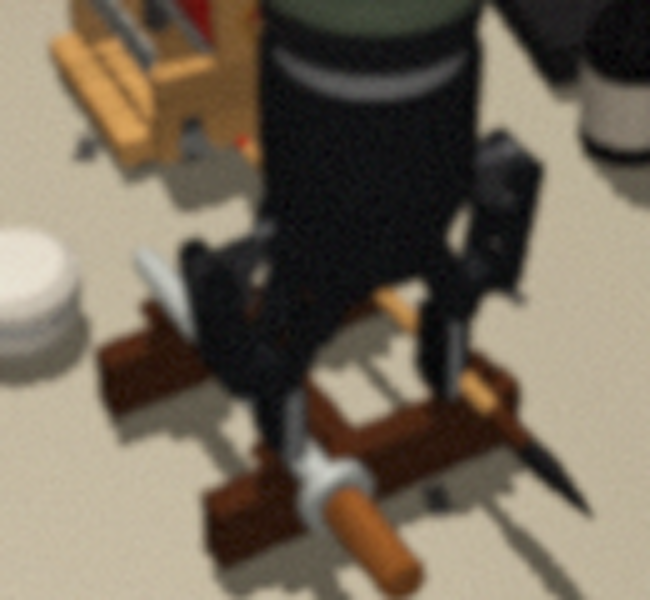

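```bash
python3 st.py
```

```text
t 2.40 tcp [ 0.521  -0.2789  0.1215] jaw 13.14 tilt x-axis [-2.9e-03  8.0e-04 -1.0e+00] yz -0.0027 F [ 0.73 -0.14  0.32] T [-0.025 -0.043  0.   ] g 0.700 q [-0.64  0.35  1.6  -0.    1.19 -0.87]
```

Call:
jog_arm --steps '[0,0,-1,0,0,0,0.7,0,0,-2,0,0,0,0.7,0,0,-2.9,0,0,0,0.7,0,0,-2.95,0,0,0,0.7,0,0,-2.95,0,0,0,0.7]'

```text
t: 2.9
tcp_pos: [0.5222, -0.2795, 0.0346]
ee_rot: [0.554, 0.439, 0.554, -0.44]
wrist_force: [0.4, -0.6, 0.4]
grip_width: 0.695
```

```bash
python3 - <<'E'
from h import *; from st import state
state()
for n in ("side",):
    p,d=r.read_camera(n); crop(p,220,200,130,120,5,"side2c.png")
state()
E
```

```text
t 2.90 tcp [ 0.5222 -0.2795  0.0346] jaw 13.16 tilt x-axis [-1.e-03 -6.e-04 -1.e+00] yz -0.0011 F [ 0.45 -0.57  0.37] T [-0.05  -0.017  0.055] g 0.695 q [-0.64  0.47  1.64 -0.    1.03 -0.87]
t 2.95 tcp [ 0.5229 -0.28    0.0355] jaw 13.16 tilt x-axis [ 6.0e-04 -1.9e-03 -1.0e+00] yz 0.0002 F [ 0.14 -0.24 -0.28] T [0.021 0.004 0.037] g 0.703 q [-0.64  0.47  1.64 -0.    1.03 -0.87]
```

View pics/side2c.png

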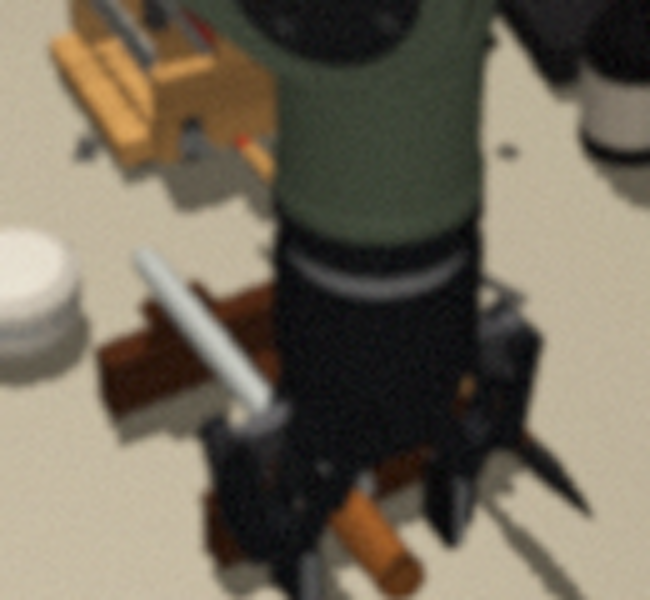

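Call:
jog_arm --steps '[-0.05,0.03,-0.08,0,0,0,0.7,-0.05,0.03,-0.08,0,0,0,0.4,-0.05,0.03,-0.08,0,0,0,0,-0.05,0.03,-0.08,0,0,0,0,-0.05,0.03,-0.08,0,0,0,0,-0.05,0.03,-0.08,0,0,0,0,-0.05,0.03,-0.08,0,0,0,0]' --newtons 80

```text
t: 3.65
tcp_pos: [0.5221, -0.2794, 0.0336]
ee_rot: [0.555, 0.439, 0.553, -0.44]
wrist_force: [2.6, -0.3, 2.4]
grip_width: 0.211
```

```bash
python3 st.py
```

```text
t 3.65 tcp [ 0.5221 -0.2794  0.0336] jaw 13.14 tilt x-axis [ 0.0021 -0.0024 -1.    ] yz 0.0015 F [ 2.59 -0.26  2.36] T [ 0.118 -0.272 -0.092] g 0.211 q [-0.64  0.47  1.64 -0.    1.02 -0.87]
```

Call:
jog_arm --steps '[0,0,0.4,0,0,0,0,0,0,1,0,0,0,0,0,0,1.7,0,0,0,0,0,0,2.3,0,0,0,0,0,0,2.3,0,0,0,0,0,0,2.3,0,0,0,0]'

```text
t: 4.25
tcp_pos: [0.5217, -0.2794, 0.1026]
ee_rot: [0.555, 0.439, 0.553, -0.44]
wrist_force: [-1.2, 0.3, -1.4]
grip_width: 0.208
```

```bash
python3 - <<'E'
from h import *; from st import state
state()
for n in ("side","top"):
    p,d=r.read_camera(n); cv2.imwrite(f"pics/{n}3.png",p); np.save(f"{n}3.npy",d); crop(p,220,150,150,130,5,f"{n}3c.png") if n=="side" else crop(p,310,170,130,100,6,"top3c.png")
state()
E
```

```text
t 4.25 tcp [ 0.5217 -0.2794  0.1026] jaw 13.15 tilt x-axis [ 0.0018 -0.0026 -1.    ] yz 0.0011 F [-1.18  0.31 -1.43] T [-0.067 -0.058  0.054] g 0.208 q [-0.64  0.37  1.61 -0.    1.15 -0.87]
t 4.35 tcp [ 0.5209 -0.2787  0.1012] jaw 13.14 tilt x-axis [-4.e-04 -8.e-04 -1.e+00] yz -0.0006 F [ 0.12 -0.39 -0.94] T [-0.106 -0.049 -0.012] g 0.210 q [-0.64  0.37  1.62 -0.    1.15 -0.87]
```

View pics/side3c.png

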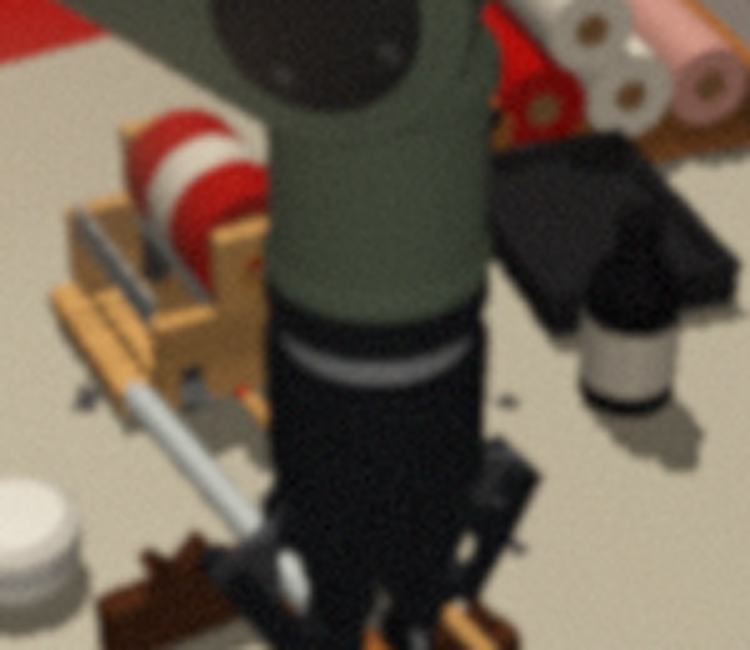

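View pics/top3c.png

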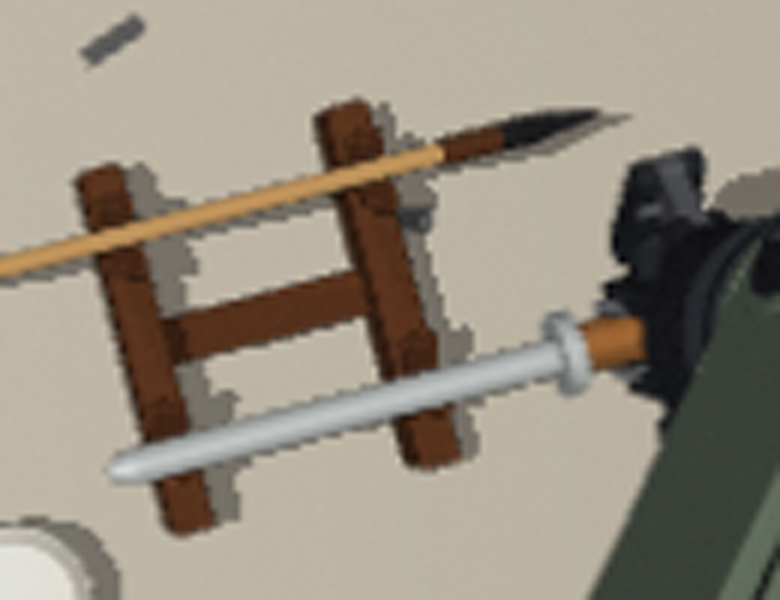

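The spindle is lifted and clear, with its tip at px (328,248) in the top view. Next I'll measure its droop and axis from the depth ridge.

```bash
cat > sp.py <<'E'
from h import *
def spindle(n,p,d,zexp,box=(200,160,420,260)):
    x0,y0,x1,y1=box; ys,xs=np.mgrid[y0:y1,x0:x1]; px=np.c_[xs.ravel(),ys.ravel()].astype(float)
    Q=dpt(n,d,px); h=cv2.cvtColor(p,cv2.COLOR_BGR2HSV)[y0:y1,x0:x1].reshape(-1,3).astype(int)
    m=(h[:,1]<45)&(h[:,2]>90)&(abs(Q[:,2]-zexp-.006)<.02)
    m=cv2.morphologyEx(np.uint8(m).reshape(xs.shape),cv2.MORPH_OPEN,np.ones((3,3)))
    k,lab,st,_=cv2.connectedComponentsWithStats(m); i=1+np.argmax(st[1:,4]); m=(lab==i).ravel()
    return px[m],Q[m]
if __name__=="__main__":
    p=cv2.imread("pics/top3.png"); d=np.load("top3.npy")
    px,Q=spindle("top",p,d,.1196); print(len(px),px.min(0),px.max(0))
    for it in range(2):
        c=Q[:,:2].mean(0); a=np.linalg.svd(Q[:,:2]-c)[2][0]; a*=np.sign(a[1]); s=(Q[:,:2]-c)@a; l=(Q[:,:2]-c)@np.array([a[1],-a[0]])
        k=abs(l)<.0085; Q=Q[k] if it==0 else Q
    print("dir",a,"yaw",np.degrees(np.arctan2(-a[0],a[1])),"tip",c+a*s.max())
    k=(abs(l)<.0035)&(s<s.max()-.015); pf=np.polyfit(s[k],Q[k,2],1); print("slope deg",np.degrees(np.arctan(pf[0])),"axis z mid",pf[1]-.0068,"at tip",np.polyval(pf,s.max())-.0068, "range",s.min(),s.max())
E
python3 sp.py
```

```text
547 [328. 222.] [408. 250.]
dir [-0.21790644  0.97596966] yaw 12.586098091860034 tip [ 0.47395987 -0.07346936]
slope deg -0.9062453662012961 axis z mid 0.11871245748239112 at tip 0.11721366983495154 range -0.08797125196452109 0.09475032748793563
```

```bash
cat > sp2.py <<'E'
from h import *; from sp import spindle
def full(n,p,d,zexp,box=(200,160,420,260),verbose=True):
    px,Q=spindle(n,p,d,zexp,box)
    # direction by ray onto level plane at axis height, drop collar
    P=onz(n,px,zexp)[:,:2]
    for it in range(4):
        c=P.mean(0); a=np.linalg.svd(P-c)[2][0]; a*=np.sign(a[1]); l=(P-c)@np.array([a[1],-a[0]]); s=(P-c)@a
        k=(abs(l)<.009)&(s>s.min()+(.015 if it==0 else 0)); P=P[k];Q=Q[k]
    c=P.mean(0);a=np.linalg.svd(P-c)[2][0]; a*=np.sign(a[1]); l=(P-c)@np.array([a[1],-a[0]]); s=(P-c)@a
    k=(abs(l)<.0035)&(s<s.max()-.015); pf=np.polyfit(s[k],Q[k,2],1); pf=np.polyfit(s[k][abs(Q[k,2]-np.polyval(pf,s[k]))<.005],Q[k,2][abs(Q[k,2]-np.polyval(pf,s[k]))<.005],1)
    print(len(P),"yaw",np.degrees(np.arctan2(-a[0],a[1])).round(2),"tip",(c+a*s.max()).round(4),"slope",np.degrees(np.arctan(pf[0])).round(2),"z mid",(pf[1]-.0068).round(4),"z tip",(np.polyval(pf,s.max())-.0068).round(4),"len",s.ptp() if hasattr(s,"ptp") else s.max()-s.min())
if __name__=="__main__":
    full("top",cv2.imread("pics/top0.png"),np.load("top0.npy"),.052)
    full("top",cv2.imread("pics/top3.png"),np.load("top3.npy"),.1185)
E
python3 sp2.py
```

```text
394 yaw 12.79 tip [ 0.4742 -0.0745] slope 0.13 z mid 0.0515 z tip 0.0517 len 0.17041647601800644
460 yaw 12.55 tip [ 0.4736 -0.0736] slope -0.15 z mid 0.1183 z tip 0.1181 len 0.17179513173758848
```

Call:
jog_arm --steps '[0.6,0.6,0,0,0,-0.2,0,1.3,1.4,0,0,0,-0.5,0,2.1,2.3,0,0,0,-0.74,0,2.7,3,0,0,0,-0.74,0,2.93,3.34,-0.5,0,0,-0.74,0,2.93,3.34,-1.1,0,0,-0.74,0,2.93,3.34,-1.1,0,0,-0.74,0,2.93,3.34,-1.1,0,0,-0.74,0]'

```text
t: 5.15
tcp_pos: [0.6069, -0.1784, 0.066]
ee_rot: [0.538, 0.456, 0.541, -0.458]
wrist_force: [-0.8, -0.1, -0.7]
grip_width: 0.206
```

```bash
cat > look.py <<'E'
import sys
from h import *; from st import state
tag=sys.argv[1]
state()
for n in ("side","top"):
    p,d=r.read_camera(n); cv2.imwrite(f"pics/{n}{tag}.png",p); np.save(f"{n}{tag}.npy",d); crop(p,235,170,100,80,8,f"{n}{tag}c.png") if n=="side" else crop(p,200,160,130,90,6,f"top{tag}c.png")
state()
E
python3 look.py 4
```

```text
t 5.15 tcp [ 0.6069 -0.1784  0.066 ] jaw 9.42 tilt x-axis [-4.7e-03  7.0e-04 -1.0e+00] yz -0.0045 F [-0.78 -0.12 -0.69] T [-0.125 -0.032 -0.023] g 0.206 q [-0.42  0.5   1.52 -0.    1.13 -0.59]
t 5.25 tcp [ 0.6086 -0.1793  0.0682] jaw 9.39 tilt x-axis [-5.e-04 -1.e-03 -1.e+00] yz -0.0007 F [ 0.51  0.86 -0.6 ] T [-0.138 -0.029 -0.016] g 0.207 q [-0.42  0.5   1.51 -0.    1.13 -0.59]
```

View pics/side4c.png

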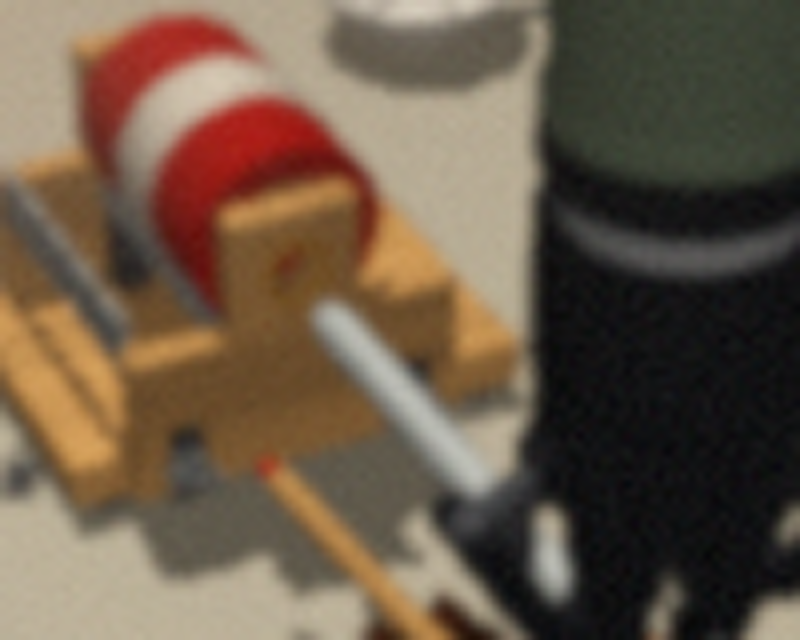

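View pics/top4c.png

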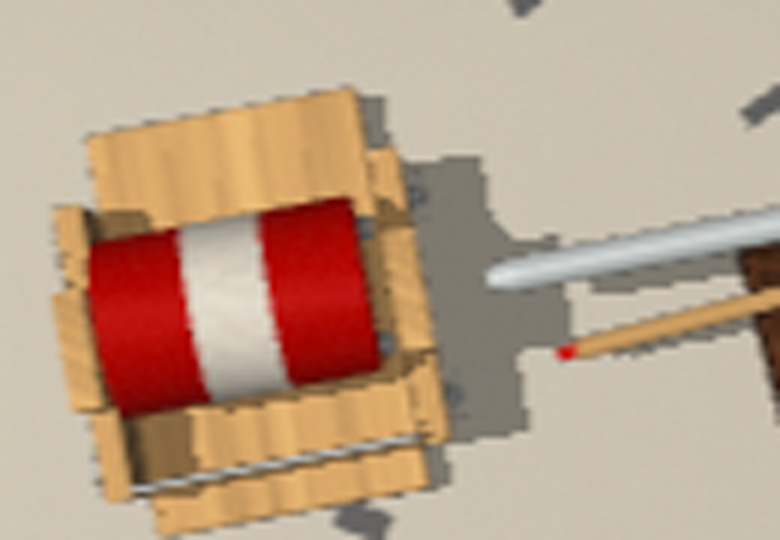

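In the side view the tip (zoomed (320,312)) points up and left towards the hole at (289,260). The top view shows the tip at px (282,206), just short of the near head. Now I'll measure the axis in both views and extend it to the near face.

```bash
cat > ax.py <<'E'
import sys
from h import *
yaw,cx,cy=np.load("disp.npy"); ex=np.array([np.cos(yaw),np.sin(yaw),0]); ey=np.array([-np.sin(yaw),np.cos(yaw),0]); c0=np.array([cx,cy,0])
def line(n,p,d,box,lo=-.02):
    x0,y0,x1,y1=box; ys,xs=np.mgrid[y0:y1,x0:x1]; px=np.c_[xs.ravel(),ys.ravel()].astype(float); Q=dpt(n,d,px)
    h=cv2.cvtColor(p,cv2.COLOR_BGR2HSV)[y0:y1,x0:x1].reshape(-1,3).astype(int); L=(Q-c0)
    m=(h[:,1]<60)&(h[:,2]>75)&(abs(Q[:,2]-.088)<.018)&(L@ey<-.075)&(L@ey>-.24)&(abs(L@ex)<.035)
    m=cv2.morphologyEx(np.uint8(m).reshape(xs.shape),cv2.MORPH_OPEN,np.ones((2,2)))
    k,lab,st,_=cv2.connectedComponentsWithStats(m); i=1+np.argmax(st[1:,4]); m=(lab==i).ravel()
    return px[m],Q[m]
def axis(tag):
    out={}
    for n,box in (("side",(255,195,320,262)),("top",(270,180,345,225))):
        p=cv2.imread(f"pics/{n}{tag}.png"); d=np.load(f"{n}{tag}.npy"); px,Q=line(n,p,d,box)
        K,D,o,M=cam(n); u=cv2.undistortPoints(px.reshape(-1,1,2),K,D,P=K).reshape(-1,2)
        # central line by rows/cols -> use PCA
        c=u.mean(0); a=np.linalg.svd(u-c)[2][0]; 
        s=(u-c)@a; l=(u-c)@np.array([-a[1],a[0]])
        # midline edges: bins
        b=np.round(s/2); mid=np.array([[k*2,(l[b==k].max()+l[b==k].min())/2,np.ptp(l[b==k])] for k in np.unique(b) if (b==k).sum()>4])
        if n=="side": print("widths",mid[:,2].round(1))
        w=np.median(mid[:,2]); g=abs(mid[:,2]-w)<1.2
        pf=np.polyfit(mid[g,0],mid[g,1],1)
        e=[s.min(),s.max()]; pts=[c+a*t+np.array([-a[1],a[0]])*np.polyval(pf,t) for t in e]
        R0=[M@np.array([(q[0]-K[0,2])/K[0,0],(q[1]-K[1,2])/K[1,1],1]) for q in pts]
        N=np.cross(R0[0],R0[1]); N/=np.linalg.norm(N); out[n]=(o,N,R0,pts)
        print(n,len(px),"ends",np.round(pts,1).tolist(),"shift deg",np.degrees(np.arctan(pf[0])).round(2))
    # intersection of planes
    o1,N1=out["side"][:2]; o2,N2=out["top"][:2]
    dr=np.cross(N1,N2); dr/=np.linalg.norm(dr); dr*=np.sign(dr[1]); 
    A=np.array([N1,N2,dr]); p0=np.linalg.solve(A,[N1@o1,N2@o2,dr@c0])
    f=lambda y:p0+dr*((y-(p0-c0)@ey)/(dr@ey))
    print("yaw",np.degrees(np.arctan2(-dr[0],dr[1])).round(2),"pitch",np.degrees(np.arcsin(dr[2])).round(2))
    for y in (-.28,-.10,-.0735): q=f(y); print("local y",y,"x %.4f z %.4f"%((q-c0)@ex,q[2]))
    h=onplane("side",[[271.7,202.9]],c0+ey*-.0735,ey)[0]; print("hole(side) x %.4f z %.4f"%((h-c0)@ex,h[2]))
    # tip from each
    for n in("side","top"):
        o,N,R0,pts=out[n]
        for Rr in R0:
            w=np.cross(Rr,dr); # closest on axis
            t=np.linalg.lstsq(np.c_[dr,-Rr],o-p0,rcond=None)[0][0]; q=p0+dr*t; print("  ",n,"end local y %.4f"%((q-c0)@ey), "world",q.round(4))
if __name__=="__main__": axis(sys.argv[1])
E
python3 ax.py 4
```

```text
widths [2.9 4.3 4.9 5.  4.3 4.3 4.2 5.  5.  5.6 5.1 5.  5.  5.  3.6]
side 161 ends [[275.6, 209.3], [295.4, 232.5]] shift deg 0.51
top 357 ends [[341.2, 195.8], [281.8, 207.1]] shift deg 0.02
yaw 9.07 pitch 0.56
local y -0.28 x -0.0098 z 0.0858
local y -0.1 x -0.0105 z 0.0876
local y -0.0735 x -0.0105 z 0.0879
hole(side) x -0.0056 z 0.0859
   side end local y -0.1077 world [0.5722 0.02   0.0875]
   side end local y -0.2154 world [ 0.5892 -0.0864  0.0865]
   top end local y -0.2427 world [ 0.5935 -0.1133  0.0862]
   top end local y -0.1014 world [0.5712 0.0262 0.0876]
```

The side picture was taken before the arm settled: TCP x moved 1.7 mm and z 2.2 mm by the end. I'll look again now that it is still.

```bash
python3 look.py 5; python3 ax.py 5
```

```text
t 5.25 tcp [ 0.6086 -0.1793  0.0682] jaw 9.39 tilt x-axis [-5.e-04 -1.e-03 -1.e+00] yz -0.0007 F [ 0.51  0.86 -0.6 ] T [-0.138 -0.029 -0.016] g 0.207 q [-0.42  0.5   1.51 -0.    1.13 -0.59]
t 5.35 tcp [ 0.6091 -0.1794  0.069 ] jaw 9.4 tilt x-axis [ 9.0e-04 -1.5e-03 -1.0e+00] yz 0.0006 F [ 0.96  0.15 -1.66] T [-0.088 -0.033 -0.015] g 0.210 q [-0.42  0.5   1.51 -0.    1.13 -0.59]
widths [4.2 4.2 4.3 4.2 5.  4.3 4.3 4.2 5.  5.  5.  5.7 5.  5.  3.5]
side 158 ends [[276.2, 208.8], [296.3, 231.7]] shift deg -0.28
top 355 ends [[341.2, 195.3], [281.7, 206.6]] shift deg 0.1
yaw 8.93 pitch -0.58
local y -0.28 x -0.0091 z 0.0910
local y -0.1 x -0.0093 z 0.0892
local y -0.0735 x -0.0094 z 0.0890
hole(side) x -0.0056 z 0.0859
   side end local y -0.1088 world [0.5734 0.0191 0.0893]
   side end local y -0.2183 world [ 0.5904 -0.0891  0.0904]
   top end local y -0.2420 world [ 0.5941 -0.1125  0.0907]
   top end local y -0.1013 world [0.5723 0.0264 0.0892]
```

```bash
python3 - <<'E'
from h import *
ims=np.mean([cv2.imread(f"pics/side{k}.png").astype(float) for k in ("4","5")],0)
c=ims[188:220,254:290]; 
g=cv2.resize(c.astype(np.uint8),None,fx=20,fy=20,interpolation=cv2.INTER_NEAREST)
g=np.clip(g.astype(float)*1.6,0,255).astype(np.uint8); cv2.imwrite("pics/hole2.png",g)
B,G,Rr=c[...,0],c[...,1],c[...,2]
print("rows 196-211, cols 263-281: B/R*100"); print((100*B/Rr)[8:23,9:27].round(0).astype(int))
print("G/R*100"); print((100*G/Rr)[8:23,9:27].round(0).astype(int))
E
```

```text
rows 196-211, cols 263-281: B/R*100
[[38 40 42 41 42 42 43 42 41 41 42 42 41 40 41 40 32 26]
 [41 42 43 42 41 40 41 42 40 42 42 43 42 44 42 40 34 26]
 [41 43 42 43 42 40 43 41 42 41 40 41 41 42 42 41 32 24]
 [40 42 42 43 41 43 41 38 35 39 38 39 41 40 42 40 34 26]
 [40 42 42 43 41 38 38 35 30 30 32 32 36 40 40 39 33 27]
 [42 43 41 42 41 39 34 28 27 26 32 32 33 35 41 40 33 30]
 [43 42 42 40 39 35 29 25 27 33 36 36 32 37 39 42 35 34]
 [41 41 42 40 39 33 26 27 29 37 38 36 32 36 41 40 38 38]
 [40 41 42 42 35 32 30 31 37 39 39 35 33 34 41 40 40 40]
 [40 42 40 42 36 34 35 35 36 38 35 33 36 38 41 43 40 41]
 [39 41 40 41 38 35 28 33 34 32 33 40 46 53 52 49 43 40]
 [37 42 40 41 39 37 34 31 32 33 39 53 70 75 74 67 57 48]
 [37 42 39 40 42 40 38 35 34 36 44 67 85 90 89 84 75 62]
 [42 43 42 40 40 40 40 40 41 40 51 74 90 95 95 93 88 77]
 [44 41 40 41 41 39 42 41 40 42 49 72 90 95 97 95 93 87]]
G/R*100
[[ 65  70  72  72  73  74  73  74  72  72  72  73  71  72  72  70  58  42]
 [ 72  73  74  73  73  73  73  72  72  72  73  73  72  73  73  69  58  40]
 [ 71  74  73  73  72  72  73  72  73  71  71  72 
[... 225 characters left out ...]
 69  69  73  68  60  54]
 [ 69  71  73  72  71  69  63  54  52  58  68  71  70  70  72  69  61  59]
 [ 69  72  71  72  71  67  60  51  53  63  70  71  68  70  72  69  66  68]
 [ 71  72  72  73  70  68  65  59  64  70  71  70  70  69  73  71  69  72]
 [ 69  71  72  72  71  70  69  68  68  71  70  71  71  72  71  74  72  72]
 [ 67  72  71  73  70  70  67  68  69  70  69  73  74  78  76  75  73  72]
 [ 66  73  72  71  73  71  70  69  69  70  72  78  86  88  88  86  80  75]
 [ 67  72  71  73  72  71  70  71  68  70  75  84  94  97  97  94  88  83]
 [ 70  72  73  72  72  73  72  72  72  71  77  88  96 100 100  99  96  90]
 [ 73  72  72  74  72  70  73  71  72  72  77  86  98 101 101 100  99  95]]
```

View pics/hole2.png

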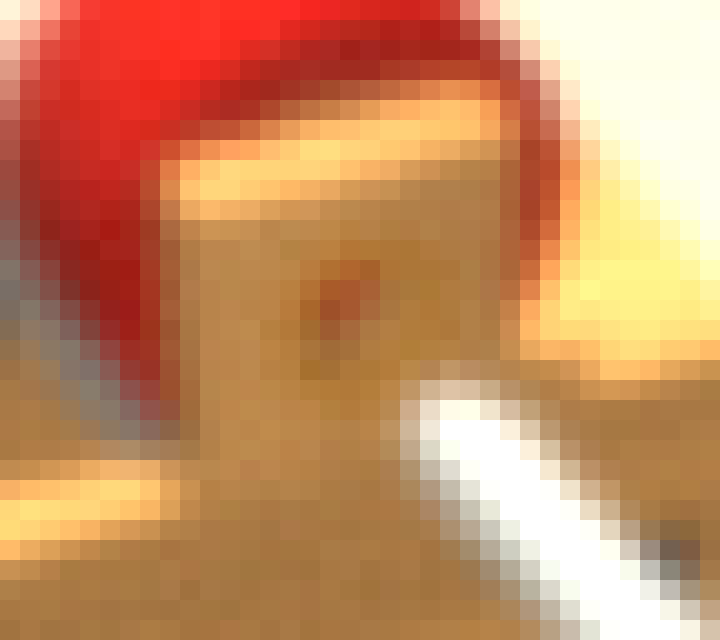

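The brass ring spans about columns 267.3–276.3 and rows 199.5–208.3. Its centre is therefore near (271.8, 203.9), a pixel lower than my first guess, which was biased by the red seen through the hole.

```bash
python3 - <<'E'
from h import *
yaw,cx,cy=np.load("disp.npy"); ex=np.array([np.cos(yaw),np.sin(yaw),0]); ey=np.array([-np.sin(yaw),np.cos(yaw),0]); c0=np.array([cx,cy,0])
for pxl in ([271.8,203.9],[271.5,203.5]):
  for y in (-.0725,-.0735,-.0745):
    h=onplane("side",[pxl],c0+ey*y,ey)[0]; print(pxl,y,"x %.4f z %.4f"%((h-c0)@ex,h[2]))
# side image constraint: line direction ey through (x,z) at face; perpendicular distance at hole px
for x,z in ((-.0094,.0890),(-.007,.0870),(-.007,.085)):
    P=proj("side",[c0+ex*x+ey*y+np.array([0,0,z]) for y in (-.105,-.0735)]); d=P[1]-P[0]; d/=np.linalg.norm(d); w=np.array([271.8,203.9])-P[1]; print(x,z,P.round(1).tolist(),"perp px",(d[0]*w[1]-d[1]*w[0]).round(2),"along",(w@d).round(2))
P=proj("side",[c0+ex*x+ey*-.0735+np.array([0,0,z]) for x,z in ((-.007,.085),(-.006,.085),(-.007,.086),)]); print("px/mm x",P[1]-P[0],"z",P[2]-P[0])
E
```

```text
[271.8, 203.9] -0.0725 x -0.0050 z 0.0820
[271.8, 203.9] -0.0735 x -0.0054 z 0.0827
[271.8, 203.9] -0.0745 x -0.0059 z 0.0834
[271.5, 203.5] -0.0725 x -0.0058 z 0.0835
[271.5, 203.5] -0.0735 x -0.0063 z 0.0842
[271.5, 203.5] -0.0745 x -0.0067 z 0.0849
-0.0094 0.089 [[275.5, 208.2], [270.4, 202.2]] perp px 0.01 along -2.2
-0.007 0.087 [[276.4, 208.6], [271.2, 202.7]] perp px -0.37 along -1.32
-0.007 0.085 [[276.4, 209.3], [271.2, 203.3]] perp px 0.04 along -0.82
px/mm x [ 0.34748922 -0.09465162] z [-0.00991055 -0.32119162]
```

```bash
python3 st.py; python3 - <<'E'
from sp2 import *
for k in "45": full("top",cv2.imread(f"pics/top{k}.png"),np.load(f"top{k}.npy"),.087,box=(270,180,345,225))
from ax import *
# side depth-based axis height
for k in "45":
    px,Q=line("side",cv2.imread(f"pics/side{k}.png"),np.load(f"side{k}.npy"),(255,195,320,262)); L=np.c_[(Q-c0)@ex,(Q-c0)@ey,Q[:,2]]
    k1=(L[:,1]>-.22)&(L[:,1]<-.11); print("side depth surface z",np.percentile(L[k1,2],[50,90]),"x",np.median(L[k1,0]))
E
```

```text
t 5.35 tcp [ 0.6091 -0.1794  0.069 ] jaw 9.4 tilt x-axis [ 9.0e-04 -1.5e-03 -1.0e+00] yz 0.0006 F [ 0.96  0.15 -1.66] T [-0.088 -0.033 -0.015] g 0.210 q [-0.42  0.5   1.51 -0.    1.13 -0.59]
338 yaw 9.18 tip [0.5735 0.0284] slope -0.37 z mid 0.084 z tip 0.0835 len 0.13473362728243266
338 yaw 9.05 tip [0.5747 0.0286] slope -0.23 z mid 0.0852 z tip 0.0849 len 0.13519332782716603
side depth surface z [0.0875379  0.08967074] x -0.010819248392556623
side depth surface z [0.08973673 0.09164901] x -0.009362366866148242
```

Call:
jog_arm --steps '[0.066,0.01,-0.06,0,0,-0.03,0,-0.011,0.5,-0.06,0,0,-0.03,0,-0.011,0.5,-0.06,0,0,-0.03,0,-0.011,0.5,-0.06,0,0,-0.03,0,-0.011,0.5,-0.06,0,0,-0.03,0]'

```text
t: 5.85
tcp_pos: [0.6089, -0.1642, 0.0674]
ee_rot: [0.539, 0.458, 0.538, -0.458]
wrist_force: [0.1, -0.6, -0.4]
grip_width: 0.209
```

```bash
python3 look.py 6;  python3 - <<'E'
from sp2 import *
for k in "6": full("top",cv2.imread(f"pics/top{k}.png"),np.load(f"top{k}.npy"),.0855,box=(268,180,345,225))
from ax import *
axis("6")
E
```

```text
t 5.85 tcp [ 0.6089 -0.1642  0.0674] jaw 9.27 tilt x-axis [ 0.001  -0.0017 -1.    ] yz 0.0007 F [ 0.06 -0.58 -0.4 ] T [-0.08  -0.017 -0.036] g 0.209 q [-0.4   0.49  1.53 -0.    1.12 -0.56]
t 5.95 tcp [ 0.6089 -0.1644  0.0673] jaw 9.25 tilt x-axis [ 0.0011 -0.0017 -1.    ] yz 0.0008 F [ 0.19 -0.7  -0.98] T [-0.038 -0.009 -0.013] g 0.209 q [-0.4   0.49  1.53 -0.    1.12 -0.56]
377 yaw 8.86 tip [0.5754 0.0426] slope 0.1 z mid 0.0838 z tip 0.0839 len 0.14959913048481321
widths [2.8 4.3 4.3 4.2 4.3 4.3 4.2 5.  4.3 4.2 5.1 5.  5.  4.3]
side 145 ends [[274.9, 206.1], [293.7, 227.4]] shift deg 0.03
top 390 ends [[341.0, 194.3], [275.7, 206.5]] shift deg 0.01
yaw 8.84 pitch -0.49
local y -0.28 x -0.0067 z 0.0906
local y -0.1 x -0.0066 z 0.0891
local y -0.0735 x -0.0066 z 0.0889
hole(side) x -0.0056 z 0.0859
   side end local y -0.0954 world [0.5741 0.0327 0.0891]
   side end local y -0.1999 world [ 0.5901 -0.0706  0.0899]
   top end local y -0.2420 world [ 0.5966 -0.1122  0.0903]
   top end local y -0.0877 world [0.5729 0.0404 0.089 ]
```

View pics/side6c.png

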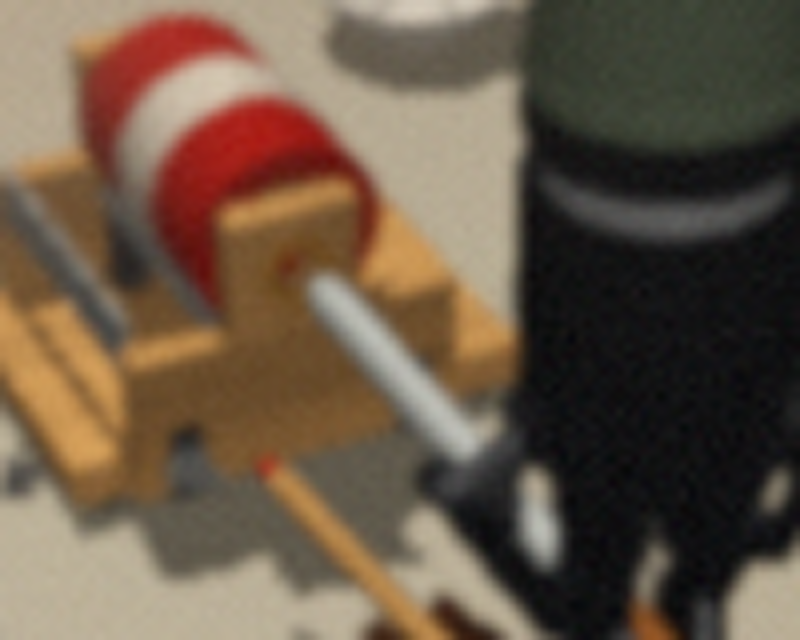

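View pics/top6c.png

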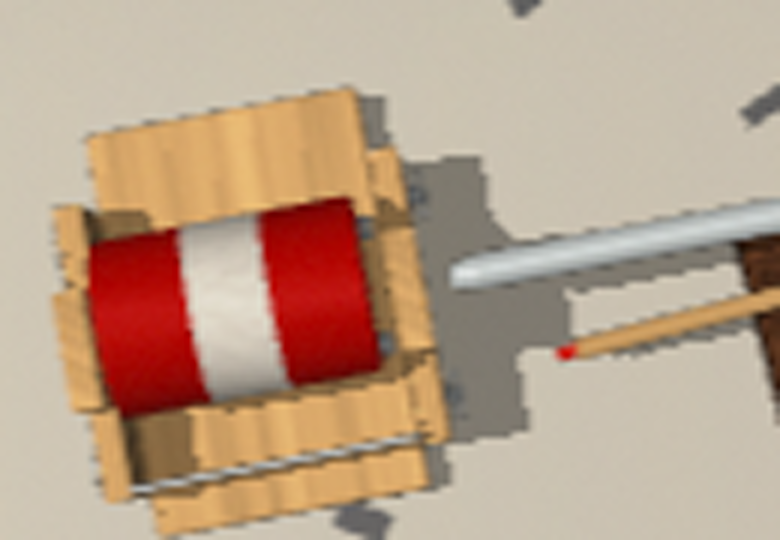

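```bash
python3 - <<'E'
from h import *
c=cv2.imread("pics/side6.png")[188:220,254:290]
g=np.clip(cv2.resize(c,None,fx=20,fy=20,interpolation=cv2.INTER_NEAREST).astype(float)*1.5,0,255).astype(np.uint8); cv2.imwrite("pics/hole6.png",g)
E
```

```text
(no output)
```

View pics/hole6.png

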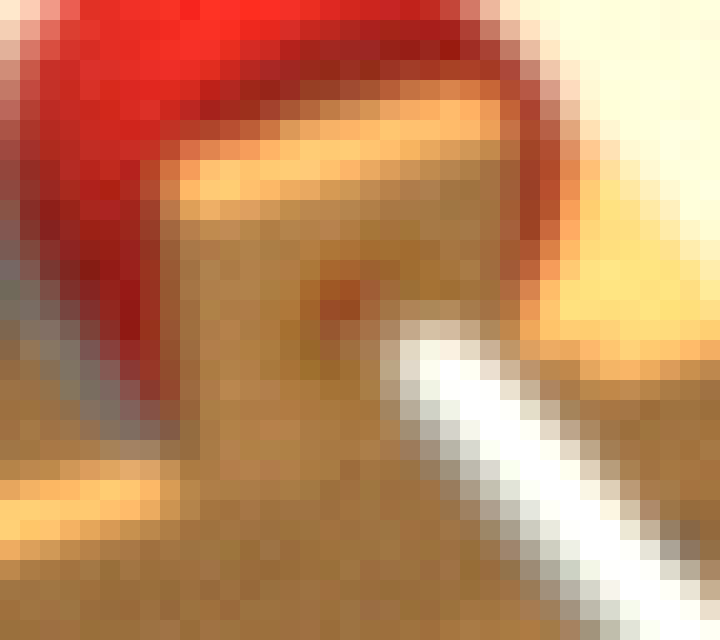

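Estimates of dz disagree: the top depth says about 0, the side picture says −3 to −4 mm. I'll go between them (−1.2 mm), which stays well inside the nose's 4 mm capture range, then creep forward watching the force.

Call:
jog_arm --steps '[-0.04,0.13,-0.04,0,0,0,0,-0.06,0.26,-0.04,0,0,0,0,-0.06,0.26,-0.04,0,0,0,0,-0.06,0.26,-0.04,0,0,0,0]'

```text
t: 6.35
tcp_pos: [0.6071, -0.1565, 0.0661]
ee_rot: [0.539, 0.458, 0.538, -0.458]
wrist_force: [0.1, -1.7, -1.2]
grip_width: 0.206
```

```bash
python3 look.py 7;  python3 - <<'E'
from h import *
c=cv2.imread("pics/side7.png")[188:220,254:290]
g=np.clip(cv2.resize(c,None,fx=20,fy=20,interpolation=cv2.INTER_NEAREST).astype(float)*1.5,0,255).astype(np.uint8); cv2.imwrite("pics/hole7.png",g)
E
```

```text
t 6.35 tcp [ 0.6071 -0.1565  0.0661] jaw 9.27 tilt x-axis [ 0.001  -0.0017 -1.    ] yz 0.0007 F [ 0.07 -1.66 -1.19] T [-0.13  -0.017  0.073] g 0.206 q [-0.39  0.49  1.54 -0.    1.12 -0.55]
t 6.45 tcp [ 0.6072 -0.1567  0.0662] jaw 9.25 tilt x-axis [ 0.0013 -0.0019 -1.    ] yz 0.0009 F [-0.34  0.82 -0.62] T [-0.112 -0.02   0.018] g 0.207 q [-0.39  0.49  1.54 -0.    1.12 -0.55]
```

View pics/hole7.png

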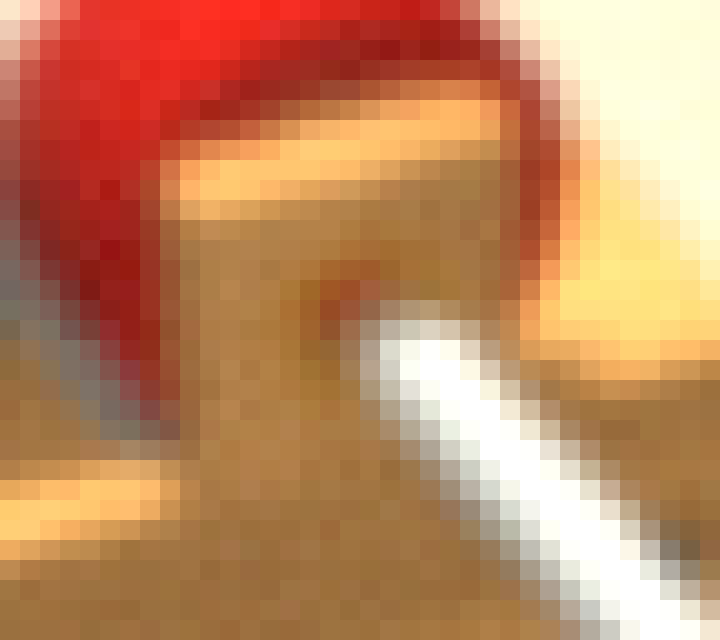

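Call:
jog_arm --steps '[-0.025,0.15,0,0,0,0,0,-0.025,0.15,0,0,0,0,0,-0.025,0.15,0,0,0,0,0]'

```text
t: 6.75
tcp_pos: [0.6064, -0.152, 0.0662]
ee_rot: [0.539, 0.458, 0.538, -0.458]
wrist_force: [0.2, -0.3, -0.6]
grip_width: 0.206
```

```bash
python3 st.py
```

```text
t 6.75 tcp [ 0.6064 -0.152   0.0662] jaw 9.27 tilt x-axis [ 0.0011 -0.0018 -1.    ] yz 0.0008 F [ 0.2  -0.25 -0.62] T [-0.153  0.019  0.029] g 0.206 q [-0.38  0.48  1.54 -0.    1.12 -0.54]
```

Nothing felt yet, so on in 2 to 3 mm steps.

Call:
jog_arm --steps '[-0.015,0.1,0,0,0,0,0,-0.015,0.1,0,0,0,0,0,-0.015,0.1,0,0,0,0,0]'

```text
t: 7.05
tcp_pos: [0.6059, -0.1489, 0.0662]
ee_rot: [0.539, 0.458, 0.538, -0.458]
wrist_force: [-0.4, 0.1, -1.4]
grip_width: 0.209
```

```bash
python3 look.py 8;  python3 - <<'E'
from h import *
c=cv2.imread("pics/side8.png")[188:220,254:290]
g=np.clip(cv2.resize(c,None,fx=20,fy=20,interpolation=cv2.INTER_NEAREST).astype(float)*1.5,0,255).astype(np.uint8); cv2.imwrite("pics/hole8.png",g)
E
```

```text
t 7.05 tcp [ 0.6059 -0.1489  0.0662] jaw 9.28 tilt x-axis [ 0.001  -0.0018 -1.    ] yz 0.0007 F [-0.45  0.08 -1.43] T [-0.048  0.043  0.048] g 0.209 q [-0.38  0.48  1.55 -0.    1.11 -0.54]
t 7.15 tcp [ 0.6059 -0.149   0.0661] jaw 9.27 tilt x-axis [ 0.001  -0.0018 -1.    ] yz 0.0007 F [-0.09 -0.59 -1.04] T [-0.046  0.025  0.061] g 0.210 q [-0.38  0.48  1.55 -0.    1.11 -0.54]
```

View pics/hole8.png

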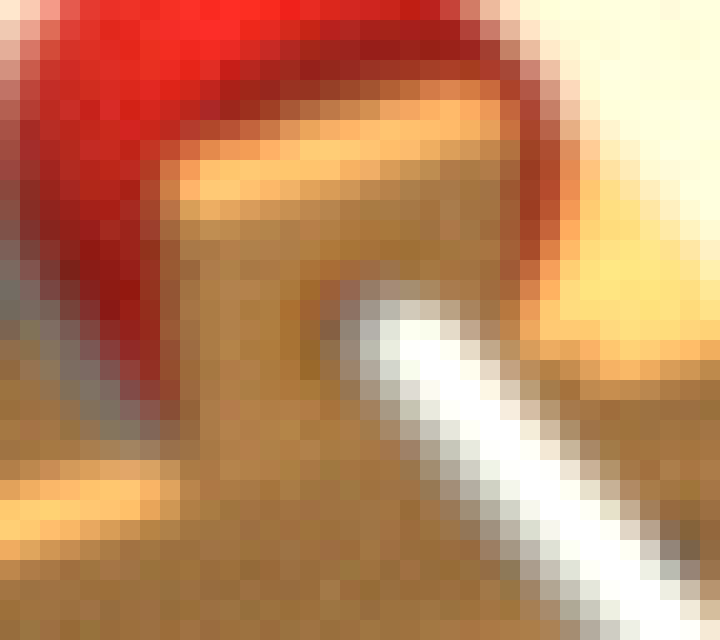

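View pics/top8c.png

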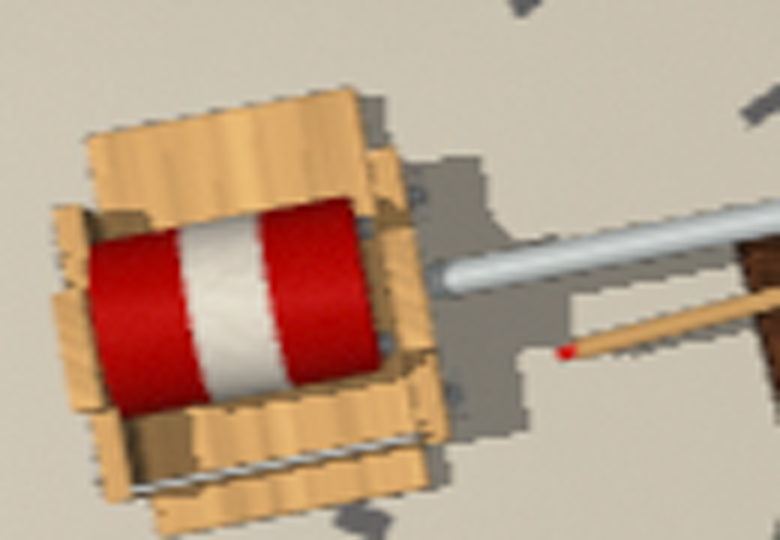

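The tip is now at the hole mouth, with its nose in the head's shadow. There is still no contact force.

Call:
jog_arm --steps '[-0.015,0.1,0,0,0,0,0,-0.015,0.1,0,0,0,0,0,-0.015,0.1,0,0,0,0,0]'

```text
t: 7.45
tcp_pos: [0.6053, -0.1458, 0.0661]
ee_rot: [0.539, 0.458, 0.538, -0.458]
wrist_force: [-1.9, 0.6, -0.4]
grip_width: 0.204
```

```bash
python3 st.py
```

```text
t 7.45 tcp [ 0.6053 -0.1458  0.0661] jaw 9.29 tilt x-axis [ 7.0e-04 -1.6e-03 -1.0e+00] yz 0.0004 F [-1.94  0.57 -0.39] T [0.016 0.09  0.086] g 0.204 q [-0.37  0.48  1.55 -0.    1.11 -0.54]
```

Call:
jog_arm --steps '[-0.015,0.1,0,0,0,0,0,-0.015,0.1,0,0,0,0,0,-0.015,0.1,0,0,0,0,0]'

```text
t: 7.75
tcp_pos: [0.6045, -0.1424, 0.0659]
ee_rot: [0.539, 0.458, 0.539, -0.458]
wrist_force: [-1.1, 1.3, -1.2]
grip_width: 0.207
```

```bash
python3 st.py
```

```text
t 7.75 tcp [ 0.6045 -0.1424  0.0659] jaw 9.3 tilt x-axis [-0.    -0.001 -1.   ] yz -0.0002 F [-1.11  1.25 -1.18] T [0.118 0.196 0.183] g 0.207 q [-0.37  0.48  1.55 -0.    1.11 -0.53]
```

```bash
cat > feel.py <<'E'
from h import *; import sys
yaw,cx,cy=np.load("disp.npy"); ex=np.array([np.cos(yaw),np.sin(yaw),0]); ey=np.array([-np.sin(yaw),np.cos(yaw),0]); c0=np.array([cx,cy,0])
F=[];T=[]
n=int(sys.argv[1]) if len(sys.argv)>1 else 3
for i in range(n+1):
    s=r.sense(); F.append(s["wrist_force"]);T.append(s["wrist_torque"])
    if i<n: r.read_camera("top")
m=lambda a:np.array([a@ex,a@ey,a[2]]).round(2)
L=np.array(s["tcp_pos"])-c0
print("t %.2f"%s["t"],"local tcp",m(L*1000),"F last",m(np.array(F[-1])),"mean",m(np.mean(F,0)),"T last",m(np.array(T[-1])),"mean",m(np.mean(T,0)), "g %.3f"%s["grip_width"])
E
python3 feel.py 3
```

```text
t 7.90 local tcp [  -3.45 -273.28   65.95] F last [-1.3   1.24 -0.49] mean [-0.91  0.92 -0.84] T last [0.09 0.15 0.23] mean [0.1  0.17 0.22] g 0.210
```

Call:
jog_arm --steps '[-0.02,0,0,0,0,0,0,-0.035,0.1,0,0,0,0,0,-0.035,0.1,0,0,0,0,0]'

```text
t: 8.2
tcp_pos: [0.6037, -0.1393, 0.0661]
ee_rot: [0.539, 0.458, 0.538, -0.458]
wrist_force: [-0.2, 0.6, -0.1]
grip_width: 0.206
```

```bash
python3 feel.py 2
```

```text
t 8.30 local tcp [  -3.86 -270.02   66.06] F last [-0.72  1.01 -1.48] mean [-0.19  0.43 -0.79] T last [0.05 0.06 0.07] mean [0.02 0.06 0.09] g 0.208
```

Call:
jog_arm --steps '[-0.012,0.05,0.01,0,0,0,0,-0.022,0.13,0.01,0,0,0,0,-0.022,0.13,0.01,0,0,0,0]'

```text
t: 8.6
tcp_pos: [0.603, -0.1351, 0.0663]
ee_rot: [0.539, 0.458, 0.539, -0.458]
wrist_force: [-0.9, -0.1, -0.9]
grip_width: 0.204
```

```bash
python3 feel.py 2
```

```text
t 8.70 local tcp [  -3.9  -265.83   66.31] F last [-1.4  -0.38 -0.14] mean [-1.03 -0.02 -0.12] T last [-0.01  0.06  0.07] mean [-0.    0.03  0.06] g 0.208
```

Call:
jog_arm --steps '[-0.02,0.13,0,0,0,0,0,-0.041,0.26,0,0,0,0,0,-0.062,0.4,0,0,0,0,0,-0.062,0.4,0,0,0,0,0]'

```text
t: 9.1
tcp_pos: [0.601, -0.1224, 0.0662]
ee_rot: [0.539, 0.458, 0.539, -0.458]
wrist_force: [-0.0, 1.1, -0.8]
grip_width: 0.211
```

```bash
python3 feel.py 2
```

```text
t 9.20 local tcp [  -3.92 -253.27   66.29] F last [-0.55  0.37 -0.41] mean [-0.16  0.52 -0.73] T last [-0.03  0.06  0.05] mean [-0.05  0.05  0.08] g 0.208
```

Call:
jog_arm --steps '[-0.026,0.165,0,0,0,0,0,-0.052,0.33,0,0,0,0,0,-0.077,0.495,0,0,0,0,0,-0.103,0.66,0,0,0,0,0,-0.103,0.66,0,0,0,0,0]'

```text
t: 9.7
tcp_pos: [0.5977, -0.102, 0.0662]
ee_rot: [0.539, 0.457, 0.539, -0.458]
wrist_force: [-0.4, -0.0, -1.2]
grip_width: 0.206
```

```bash
python3 feel.py 2
```

```text
t 9.80 local tcp [  -3.93 -232.87   66.27] F last [-1.49  0.7  -0.91] mean [-0.99  0.38 -1.32] T last [0.01 0.07 0.11] mean [0.04 0.09 0.08] g 0.206
```

Call:
jog_arm --steps '[-0.026,0.165,0,0,0,0,0,-0.052,0.33,0,0,0,0,0,-0.077,0.495,0,0,0,0,0,-0.103,0.66,0,0,0,0,0,-0.13,0.82,0,0,0,0,0,-0.155,1,0,0,0,0,0,-0.155,1,0,0,0,0,0]'

```text
t: 10.5
tcp_pos: [0.593, -0.0716, 0.0662]
ee_rot: [0.539, 0.457, 0.539, -0.457]
wrist_force: [-0.0, 1.0, -0.4]
grip_width: 0.207
```

```bash
python3 feel.py 2
```

```text
t 10.60 local tcp [  -4.   -201.95   66.16] F last [-1.41  0.8   0.  ] mean [-0.79  0.73 -0.35] T last [0.03 0.11 0.1 ] mean [0.06 0.13 0.13] g 0.207
```

```bash
python3 look.py 9; python3 - <<'E'
from sp2 import *
full("top",cv2.imread(f"pics/top9.png"),np.load(f"top9.npy"),.085,box=(270,180,330,225))
E
```

```text
t 10.60 tcp [ 0.593  -0.0722  0.0662] jaw 9.38 tilt x-axis [-4.e-04 -0.e+00 -1.e+00] yz -0.0004 F [-1.52  0.57  0.  ] T [0.013 0.118 0.1  ] g 0.207 q [-0.27  0.43  1.62 -0.    1.09 -0.43]
t 10.70 tcp [ 0.5931 -0.0725  0.0661] jaw 9.36 tilt x-axis [-4.e-04 -2.e-04 -1.e+00] yz -0.0005 F [-1.1   0.53 -1.11] T [0.053 0.184 0.178] g 0.208 q [-0.27  0.43  1.62 -0.    1.09 -0.43]
152 yaw 9.25 tip [0.5719 0.0518] slope 0.1 z mid 0.0833 z tip 0.0834 len 0.058617661532685175
```

View pics/top9c.png

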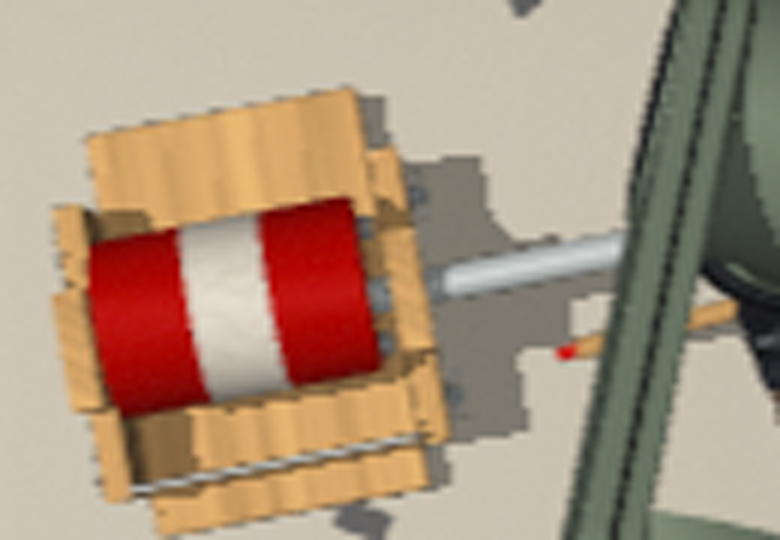

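View pics/side9c.png

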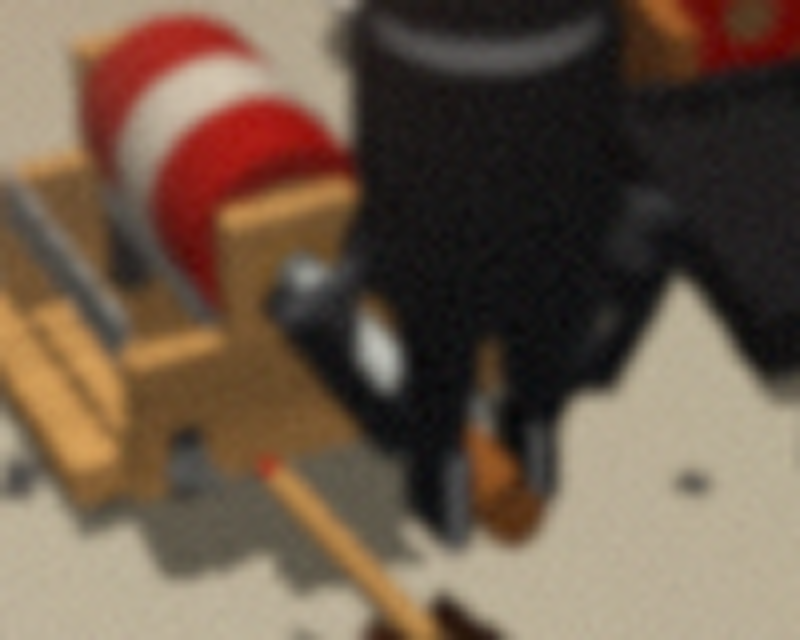

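The spindle has passed the near cheek and is inside the core (visible in the gap at top px (263,209)). The roll has not moved and forces are about 1 N. I'll carry on to just short of the far cheek.

Call:
jog_arm --steps '[-0.026,0.165,0,0,0,0,0,-0.052,0.33,0,0,0,0,0,-0.077,0.495,0,0,0,0,0,-0.103,0.66,0,0,0,0,0,-0.13,0.82,0,0,0,0,0,-0.155,1,0,0,0,0,0,-0.18,1.16,0,0,0,0,0,-0.18,1.16,0,0,0,0,0]'

```text
t: 11.5
tcp_pos: [0.5873, -0.0366, 0.066]
ee_rot: [0.539, 0.457, 0.54, -0.457]
wrist_force: [-1.7, 0.5, -0.1]
grip_width: 0.205
```

```bash
python3 feel.py 2
```

```text
t 11.60 local tcp [  -4.22 -166.26   66.01] F last [-2.3   0.53  0.2 ] mean [-1.73  0.83  0.04] T last [0.23 0.25 0.2 ] mean [0.18 0.27 0.19] g 0.207
```

Call:
jog_arm --steps '[-0.02,0,0.015,0,0,0,0,-0.02,0,0.015,0,0,0,0]'

```text
t: 11.8
tcp_pos: [0.5871, -0.037, 0.0666]
ee_rot: [0.539, 0.458, 0.539, -0.457]
wrist_force: [-1.0, 0.2, -0.4]
grip_width: 0.208
```

```bash
python3 feel.py 3
```

```text
t 11.95 local tcp [  -4.43 -166.38   66.59] F last [-0.28  0.54 -1.65] mean [-0.65  0.37 -1.12] T last [-0.05  0.1   0.08] mean [-0.04  0.08  0.05] g 0.205
```

Call:
jog_arm --steps '[-0.02,0,0.01,0,0,0,0,-0.04,0.13,0.01,0,0,0,0,-0.057,0.26,0.01,0,0,0,0,-0.057,0.26,0.01,0,0,0,0]'

```text
t: 12.35
tcp_pos: [0.5853, -0.0287, 0.0668]
ee_rot: [0.539, 0.458, 0.54, -0.457]
wrist_force: [0.1, 0.1, -1.1]
grip_width: 0.205
```

```bash
python3 feel.py 2
```

```text
t 12.45 local tcp [  -4.9  -158.2    66.89] F last [-0.74  0.14 -1.43] mean [-0.27  0.25 -1.25] T last [-0.08 -0.    0.01] mean [-0.09  0.01  0.01] g 0.208
```

Forces are at baseline. The tip is now about 4 mm short of the far cheek, so I'll use small steps through it.

Call:
jog_arm --steps '[-0.01,0.07,0,0,0,0,0,-0.02,0.13,0,0,0,0,0,-0.02,0.13,0,0,0,0,0]'

```text
t: 12.75
tcp_pos: [0.5847, -0.0249, 0.0668]
ee_rot: [0.539, 0.458, 0.54, -0.457]
wrist_force: [-0.2, -0.4, -1.7]
grip_width: 0.209
```

```bash
python3 feel.py 1
```

```text
t 12.80 local tcp [  -4.94 -154.1    66.83] F last [ 0.5  -0.05 -1.48] mean [ 0.14 -0.23 -1.58] T last [-0.08 -0.03  0.02] mean [-0.1  -0.01  0.  ] g 0.206
```

Call:
jog_arm --steps '[-0.01,0.05,0,0,0,0,0,-0.015,0.1,0,0,0,0,0,-0.015,0.1,0,0,0,0,0]'

```text
t: 13.1
tcp_pos: [0.5842, -0.0218, 0.0668]
ee_rot: [0.539, 0.457, 0.54, -0.457]
wrist_force: [0.1, -0.5, -1.2]
grip_width: 0.207
```

```bash
python3 feel.py 1
```

```text
t 13.15 local tcp [  -4.95 -150.94   66.81] F last [ 0.26 -0.2  -1.14] mean [ 0.12 -0.35 -1.16] T last [-0.12 -0.03  0.02] mean [-0.11 -0.02  0.02] g 0.210
```

Call:
jog_arm --steps '[-0.01,0.05,0,0,0,0,0,-0.015,0.1,0,0,0,0,0,-0.015,0.1,0,0,0,0,0]'

```text
t: 13.45
tcp_pos: [0.5838, -0.0187, 0.0668]
ee_rot: [0.539, 0.457, 0.54, -0.457]
wrist_force: [0.8, 0.4, -1.1]
grip_width: 0.208
```

```bash
python3 feel.py 1
```

```text
t 13.50 local tcp [  -4.93 -147.78   66.8 ] F last [-0.   -0.29 -1.08] mean [ 0.44 -0.04 -1.07] T last [-0.05 -0.01 -0.03] mean [-0.07  0.01 -0.01] g 0.207
```

Call:
jog_arm --steps '[-0.01,0.05,0,0,0,0,0,-0.015,0.1,0,0,0,0,0,-0.015,0.1,0,0,0,0,0]'

```text
t: 13.8
tcp_pos: [0.5833, -0.0156, 0.0668]
ee_rot: [0.539, 0.457, 0.54, -0.457]
wrist_force: [0.4, -0.5, -1.6]
grip_width: 0.208
```

```bash
python3 feel.py 1
```

```text
t 13.85 local tcp [  -4.94 -144.64   66.8 ] F last [-0.38 -0.13 -0.8 ] mean [-0.01 -0.33 -1.22] T last [-0.08  0.04  0.01] mean [-0.1   0.   -0.01] g 0.208
```

Call:
jog_arm --steps '[-0.01,0.05,0,0,0,0,0,-0.015,0.1,0,0,0,0,0,-0.015,0.1,0,0,0,0,0]'

```text
t: 14.15
tcp_pos: [0.5828, -0.0124, 0.0668]
ee_rot: [0.539, 0.457, 0.54, -0.457]
wrist_force: [-1.0, 0.2, -1.7]
grip_width: 0.203
```

```bash
python3 feel.py 1
```

```text
t 14.20 local tcp [  -4.91 -141.47   66.78] F last [ 0.02  0.5  -1.22] mean [-0.45  0.42 -1.45] T last [-0.05  0.   -0.02] mean [-0.05  0.01  0.  ] g 0.208
```

Call:
jog_arm --steps '[-0.01,0.05,0,0,0,0,0,-0.015,0.1,0,0,0,0,0,-0.015,0.1,0,0,0,0,0]'

```text
t: 14.5
tcp_pos: [0.5823, -0.0093, 0.0667]
ee_rot: [0.539, 0.457, 0.54, -0.457]
wrist_force: [0.2, -0.4, -2.1]
grip_width: 0.208
```

```bash
python3 feel.py 1
```

```text
t 14.55 local tcp [  -4.92 -138.28   66.78] F last [ 0.05 -0.62  0.21] mean [ 0.11 -0.51 -0.96] T last [-0.08 -0.05  0.01] mean [-0.09 -0.04  0.01] g 0.205
```

Call:
jog_arm --steps '[-0.02,0.13,0,0,0,0,0,-0.041,0.26,0,0,0,0,0,-0.062,0.4,0,0,0,0,0,-0.077,0.5,0,0,0,0,0,-0.077,0.5,0,0,0,0,0]'

```text
t: 15.05
tcp_pos: [0.5799, 0.0062, 0.0667]
ee_rot: [0.539, 0.457, 0.54, -0.457]
wrist_force: [-0.7, 0.5, -1.6]
grip_width: 0.209
```

```bash
python3 feel.py 1; python3 look.py 10
```

```text
t 15.10 local tcp [  -4.92 -122.77   66.75] F last [-0.39  0.73 -1.03] mean [-0.49  0.66 -1.3 ] T last [-0.09 -0.01  0.01] mean [-0.08 -0.01 -0.  ] g 0.207
t 15.10 tcp [0.5799 0.0059 0.0667] jaw 9.48 tilt x-axis [-6.e-04  6.e-04 -1.e+00] yz -0.0004 F [-0.5   0.66 -1.03] T [-0.085 -0.021  0.01 ] g 0.207 q [-0.14  0.4   1.66  0.    1.08 -0.3 ]
t 15.20 tcp [0.58   0.0056 0.0668] jaw 9.46 tilt x-axis [-5.e-04  6.e-04 -1.e+00] yz -0.0004 F [-0.63 -1.   -1.33] T [-0.077  0.022  0.026] g 0.208 q [-0.14  0.4   1.66  0.    1.08 -0.31]
```

View pics/top10c.png

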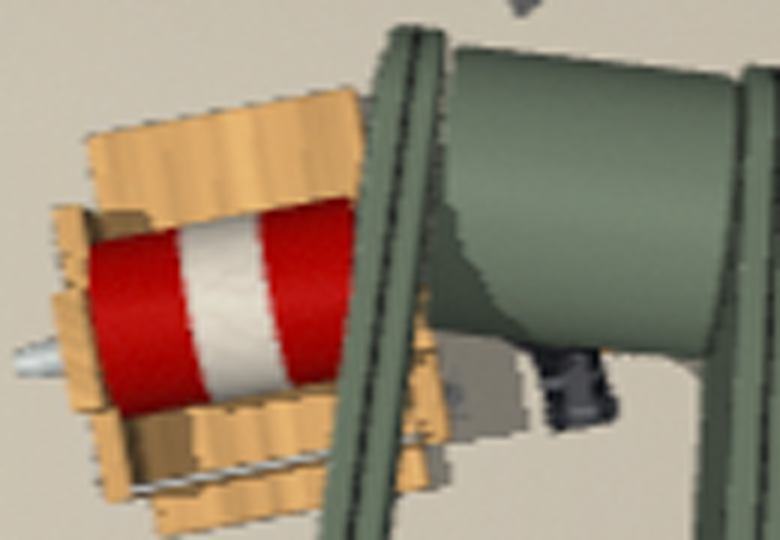

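View pics/side10c.png

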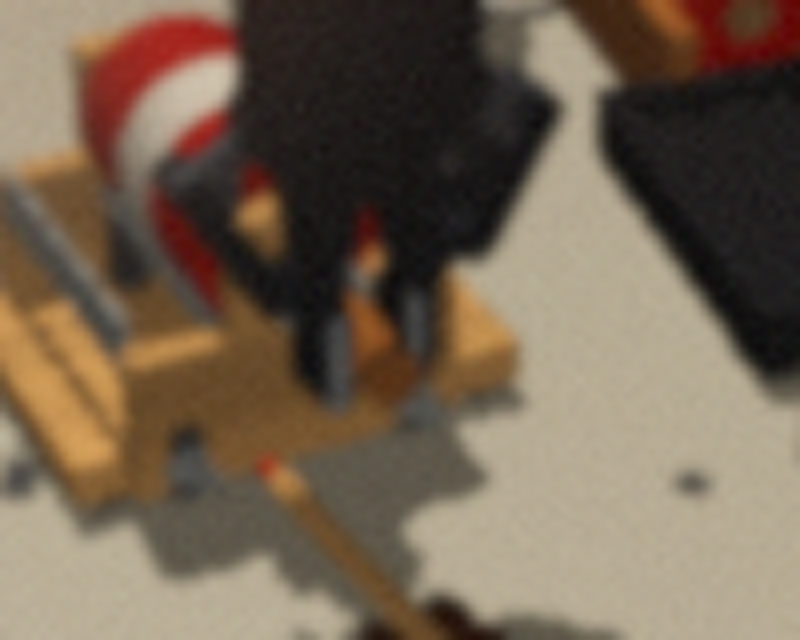

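The tip now shows beyond the far cheek at top px (203,219), so both holes are threaded. About 14 mm is left.

Call:
jog_arm --steps '[-0.02,0.1,0,0,0,0,0,-0.03,0.2,0,0,0,0,0,-0.046,0.3,0,0,0,0,0,-0.046,0.3,0,0,0,0,0]'

```text
t: 15.6
tcp_pos: [0.5785, 0.0151, 0.0667]
ee_rot: [0.539, 0.457, 0.54, -0.457]
wrist_force: [-1.0, 0.9, 0.3]
grip_width: 0.209
```

```bash
python3 feel.py 1
```

```text
t 15.65 local tcp [  -4.9  -113.7    66.77] F last [-0.98 -0.13 -1.16] mean [-0.9   0.47 -0.43] T last [-0.01  0.05 -0.01] mean [-0.04 -0.   -0.01] g 0.208
```

Call:
jog_arm --steps '[-0.005,0.03,0,0,0,0,0,-0.01,0.06,0,0,0,0,0,-0.01,0.06,0,0,0,0,0]'

```text
t: 15.95
tcp_pos: [0.5783, 0.0168, 0.0668]
ee_rot: [0.539, 0.457, 0.54, -0.457]
wrist_force: [0.1, -0.2, -0.4]
grip_width: 0.205
```

```bash
python3 feel.py 1
```

```text
t 16.00 local tcp [  -4.9  -111.81   66.77] F last [-0.56  0.59 -1.2 ] mean [-0.23  0.19 -0.81] T last [-0.09 -0.04 -0.03] mean [-0.09 -0.01 -0.03] g 0.205
```

Call:
jog_arm --steps '[-0.003,0.02,0,0,0,0,0,-0.006,0.04,0,0,0,0,0,-0.006,0.04,0,0,0,0,0]'

```text
t: 16.3
tcp_pos: [0.5781, 0.018, 0.0668]
ee_rot: [0.539, 0.457, 0.54, -0.457]
wrist_force: [0.5, 0.1, -1.3]
grip_width: 0.207
```

```bash
python3 feel.py 1
```

```text
t 16.35 local tcp [  -4.9  -110.53   66.77] F last [-0.6   0.57 -0.48] mean [-0.06  0.3  -0.88] T last [-0.13 -0.02 -0.01] mean [-0.1  -0.01  0.02] g 0.207
```

Call:
jog_arm --steps '[-0.003,0.02,0,0,0,0,0,-0.006,0.04,0,0,0,0,0,-0.006,0.04,0,0,0,0,0]'

```text
t: 16.65
tcp_pos: [0.5779, 0.019, 0.0668]
ee_rot: [0.539, 0.457, 0.54, -0.457]
wrist_force: [-0.8, -0.3, -0.3]
grip_width: 0.205
```

```bash
python3 feel.py 1
```

```text
t 16.70 local tcp [  -4.89 -109.53   66.78] F last [-0.83 -1.67 -1.13] mean [-0.84 -0.92 -0.69] T last [-0.25  0.06 -0.05] mean [-0.26  0.05 -0.04] g 0.205
```

Call:
jog_arm --steps '[-0.003,0.02,0,0,0,0,0,-0.006,0.04,0,0,0,0,0,-0.006,0.04,0,0,0,0,0]'

```text
t: 17.0
tcp_pos: [0.5779, 0.0191, 0.0668]
ee_rot: [0.54, 0.456, 0.539, -0.457]
wrist_force: [-0.7, -5.2, -1.6]
grip_width: 0.208
```

```bash
python3 feel.py 1
```

```text
t 17.05 local tcp [  -4.92 -109.48   66.82] F last [-0.22 -4.71 -2.03] mean [-0.83 -4.86 -1.83] T last [-0.89  0.16 -0.02] mean [-0.88  0.15 -0.03] g 0.208
```

Axial reaction is −5 N at TCP local y −109.5, close to the −109.7 predicted for the collar on the cheek. I'll check this by eye before letting go.

```bash
python3 look.py 11; python3 - <<'E'
from h import *
p=cv2.imread("pics/side11.png"); g=np.clip(p[185:230,250:300].astype(float)*1.7,0,255).astype(np.uint8); cv2.imwrite("pics/side11d.png",cv2.resize(g,None,fx=14,fy=14,interpolation=cv2.INTER_CUBIC))
E
```

```text
t 17.05 tcp [0.5779 0.0191 0.0668] jaw 9.48 tilt x-axis [-3.0e-04 -1.6e-03 -1.0e+00] yz -0.0005 F [ 0.51 -4.69 -2.03] T [-0.908  0.021 -0.024] g 0.208 q [-0.12  0.4   1.67 -0.    1.08 -0.28]
t 17.15 tcp [0.5779 0.0191 0.0668] jaw 9.48 tilt x-axis [-4.0e-04 -1.5e-03 -1.0e+00] yz -0.0006 F [-0.5  -5.16 -1.7 ] T [-0.882 -0.026  0.008] g 0.209 q [-0.12  0.4   1.67 -0.    1.08 -0.28]
```

View pics/side11d.png

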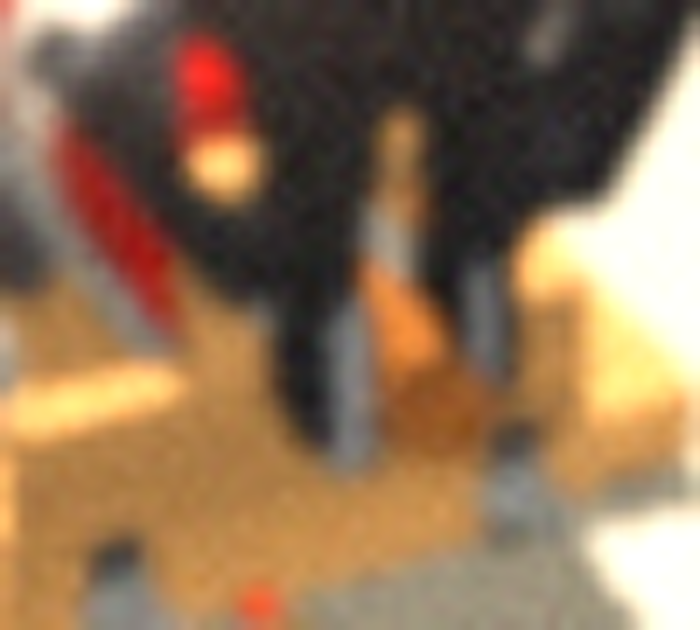

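View pics/top11c.png

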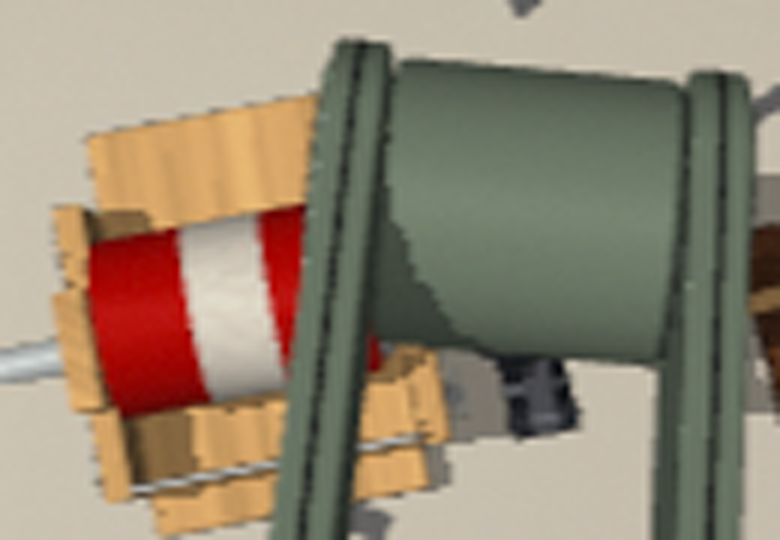

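```bash
cat > tip.py <<'E'
from h import *; import sys
yaw,cx,cy=np.load("disp.npy"); ex=np.array([np.cos(yaw),np.sin(yaw),0]); ey=np.array([-np.sin(yaw),np.cos(yaw),0]); c0=np.array([cx,cy,0])
p=cv2.imread(f"pics/top{sys.argv[1]}.png"); d=np.load(f"top{sys.argv[1]}.npy")
ys,xs=np.mgrid[205:240,175:225]; px=np.c_[xs.ravel(),ys.ravel()].astype(float); Q=dpt("top",d,px); h=cv2.cvtColor(p,cv2.COLOR_BGR2HSV)[205:240,175:225].reshape(-1,3).astype(int)
P=onz("top",px,.0845); L=np.c_[(P-c0)@ex,(P-c0)@ey]*1000
m=(abs(Q[:,2]-.088)<.012)&(h[:,1]<60)&(L[:,1]>60)
print("protruding shaft y",L[m,1].min().round(1),L[m,1].max().round(1),"x mid",np.median(L[m,0]).round(1),"z",np.percentile(Q[m,2],90).round(4),m.sum())
w=(abs(Q[:,2]-.107)<.006)&(L[:,1]>40)&(h[:,1]>80); Lw=dpt("top",d,px)[w]; print("far head outer y",(((Lw-c0)@ey)*1000).max().round(1))
E
python3 tip.py 11
```

```text
protruding shaft y 68.9 99.6 x mid -6.6 z 0.0929 74
far head outer y 64.7
```

The tip stands about 35 mm proud of the far cheek, exactly as it should when home (175 − 140). Now I'll release.

Call:
jog_arm --steps '[0,0,0,0,0,0,0.3,0,0,0,0,0,0,0.4,0,0,0,0,0,0,0.6,0,0,0,0,0,0,0.6]' --newtons 20

```text
t: 17.55
tcp_pos: [0.578, 0.0195, 0.067]
ee_rot: [0.54, 0.457, 0.539, -0.457]
wrist_force: [-0.4, 0.2, -0.2]
grip_width: 0.602
```

```bash
python3 feel.py 1; python3 look.py 12; python3 tip.py 12
```

```text
t 17.60 local tcp [  -4.81 -109.14   66.92] F last [ 0.06 -0.01 -0.49] mean [-0.15  0.1  -0.36] T last [-0.03  0.05  0.02] mean [-0.02  0.   -0.  ] g 0.603
t 17.60 tcp [0.5779 0.0194 0.0669] jaw 9.49 tilt x-axis [-1.0e-04 -1.1e-03 -1.0e+00] yz -0.0003 F [ 0.06  0.   -0.49] T [-0.035  0.042  0.019] g 0.603 q [-0.12  0.4   1.67 -0.    1.08 -0.28]
t 17.70 tcp [0.5779 0.0193 0.0669] jaw 9.49 tilt x-axis [-2.0e-04 -1.3e-03 -1.0e+00] yz -0.0004 F [-0.67 -0.25 -0.23] T [-0.031  0.062  0.001] g 0.603 q [-0.12  0.4   1.67 -0.    1.08 -0.28]
protruding shaft y 68.9 99.6 x mid -7.1 z 0.0913 72
far head outer y 64.7
```

View pics/side12c.png

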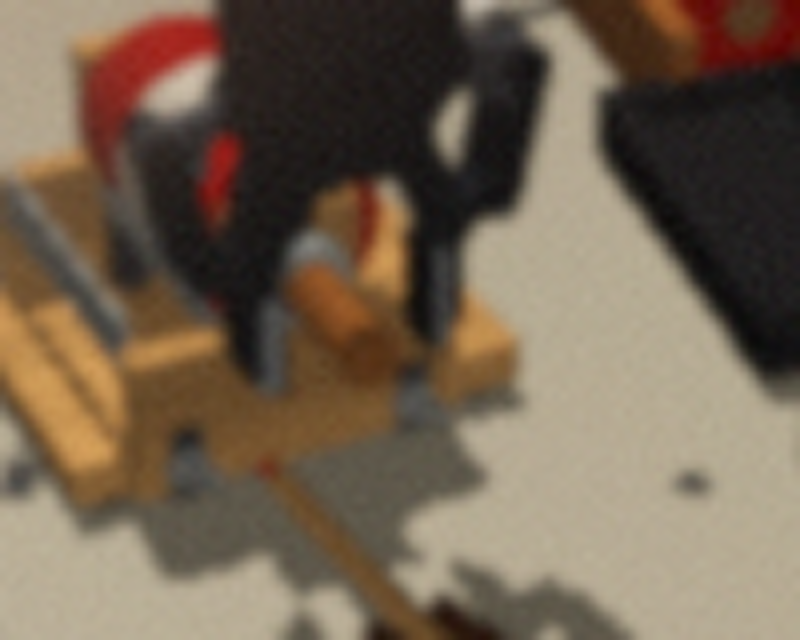

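The spindle is released and lying free in its holes. I'll raise the arm straight up and look again.

Call:
jog_arm --steps '[0,0,0.4,0,0,0,0.6,0,0,1.2,0,0,0,0.6,0,0,2.4,0,0,0,0.6,0,0,3.8,0,0,0,0.6,0,0,5,0,0,0,0.6,0,-1.5,5,0,0,0,0.6,0,-3,5,0,0,0,0.6,0,-4.5,5,0,0,0,0.6]'

```text
t: 18.5
tcp_pos: [0.5783, -0.1168, 0.2189]
ee_rot: [0.541, 0.457, 0.539, -0.457]
wrist_force: [0.9, -0.3, -1.2]
grip_width: 0.598
```

Call:
jog_arm --steps '[-0.8,-1,0,0,0,0,0.6,-1.6,-2,0,0,0,0,0.6,-2.4,-3,0,0,0,0,0.6,-2.4,-3,0,0,0,0,0.6,-2.4,-3,0,0,0,0,0.6]'

```text
t: 19.0
tcp_pos: [0.5062, -0.2073, 0.2199]
ee_rot: [0.541, 0.457, 0.538, -0.457]
wrist_force: [0.1, 0.7, -1.1]
grip_width: 0.602
```

```bash
python3 look.py 13; python3 tip.py 13; python3 - <<'E'
from h import *
p=cv2.imread("pics/side13.png"); g=np.clip(p[165:235,225:305].astype(float)*1.4,0,255).astype(np.uint8); cv2.imwrite("pics/side13d.png",cv2.resize(g,None,fx=8,fy=8,interpolation=cv2.INTER_CUBIC))
E
```

```text
t 19.00 tcp [ 0.5062 -0.2073  0.2199] jaw 9.45 tilt x-axis [ 0.004  -0.0022 -1.    ] yz 0.0036 F [ 0.08  0.69 -1.11] T [ 0.003 -0.011 -0.024] g 0.602 q [-0.55  0.15  1.63  0.    1.36 -0.71]
t 19.10 tcp [ 0.5069 -0.2061  0.2195] jaw 9.62 tilt x-axis [ 0.0036 -0.002  -1.    ] yz 0.0032 F [-0.63  0.17 -0.3 ] T [0.009 0.049 0.01 ] g 0.603 q [-0.54  0.16  1.63  0.    1.36 -0.71]
protruding shaft y 68.9 99.6 x mid -7.0 z 0.0913 71
far head outer y 64.7
```

View pics/side13d.png

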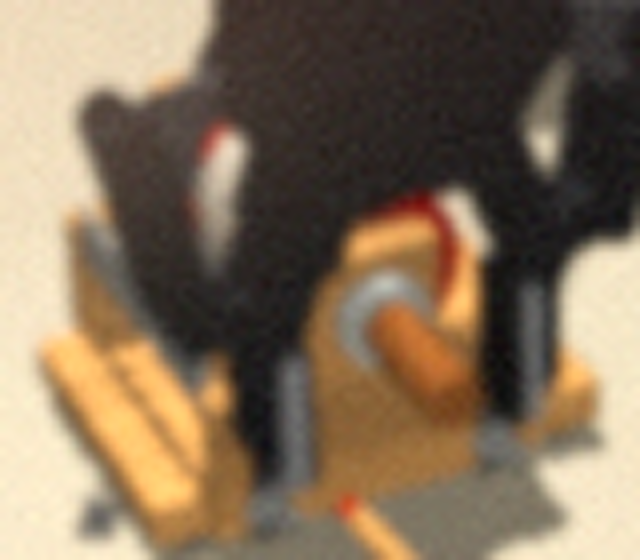

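View pics/top13.png

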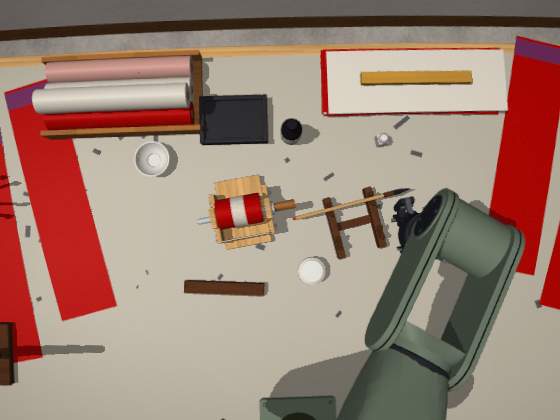

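Top view: the spindle is in, tip at px (199,221) and handle at (286,205). The roll and the other objects look unmoved. I'll check the collar gap and compare with the first picture.

```bash
python3 - <<'E'
from h import *
yaw,cx,cy=np.load("disp.npy"); ex=np.array([np.cos(yaw),np.sin(yaw),0]); ey=np.array([-np.sin(yaw),np.cos(yaw),0]); c0=np.array([cx,cy,0])
p=cv2.imread("pics/top13.png"); p0=cv2.imread("pics/top0.png"); d=np.load("top13.npy")
g=np.clip(p[180:235,190:305].astype(float)*1.3,0,255).astype(np.uint8); cv2.imwrite("pics/top13d.png",cv2.resize(g,None,fx=6.5,fy=6.5,interpolation=cv2.INTER_CUBIC))
ys,xs=np.mgrid[185:235,205:300]; px=np.c_[xs.ravel(),ys.ravel()].astype(float); Q=dpt("top",d,px); h=cv2.cvtColor(p,cv2.COLOR_BGR2HSV)[185:235,205:300].reshape(-1,3).astype(int)
L=np.c_[(Q-c0)@ex,(Q-c0)@ey,Q[:,2]]*1000
red=(h[:,1]>180)&((h[:,0]<8)|(h[:,0]>172))&(L[:,2]>88)&(L[:,2]<125); print("roll y",np.percentile(L[red,1],[.5,99.5]).round(1),"x mid",((L[red,0].max()+L[red,0].min())/2).round(1),"top z",np.percentile(L[red,2],98).round(1))
sh=(abs(L[:,0]+7)<14)&(L[:,1]<-60)&(L[:,2]>70)
for lo in range(-136,-58,4):
    q=sh&(L[:,1]>=lo)&(L[:,1]<lo+4); print(lo,"z max %.1f"%(np.percentile(L[q,2],95) if q.sum() else 0),"x [%.1f %.1f]"%((L[q,0].min(),L[q,0].max()) if q.sum() else (0,0)),q.sum())
df=cv2.absdiff(p,p0).max(2); k,lab,st,_=cv2.connectedComponentsWithStats(cv2.morphologyEx(np.uint8(df>40),cv2.MORPH_OPEN,np.ones((2,2))))
print([s.tolist() for s in st[1:] if s[4]>6])
E
```

```text
roll y [-52.6  52.5] x mid -0.4 top z 119.9
-136 z max 0.0 x [0.0 0.0] 0
-132 z max 94.1 x [-15.4 0.8] 11
-128 z max 93.2 x [-15.1 1.6] 14
-124 z max 94.0 x [-16.2 2.5] 15
-120 z max 95.2 x [-16.0 3.1] 15
-116 z max 94.2 x [-15.2 1.7] 15
-112 z max 94.5 x [-14.6 2.7] 14
-108 z max 94.1 x [-16.1 3.0] 14
-104 z max 95.3 x [-15.5 1.1] 15
-100 z max 94.4 x [-14.6 2.6] 15
-96 z max 95.2 x [-16.3 3.5] 16
-92 z max 94.2 x [-15.4 1.3] 14
-88 z max 94.3 x [-16.2 2.2] 15
-84 z max 98.7 x [-20.7 5.1] 17
-80 z max 100.2 x [-20.4 5.9] 22
-76 z max 108.5 x [-19.5 6.3] 21
-72 z max 109.0 x [-19.7 6.3] 20
-68 z max 109.7 x [-20.7 7.0] 22
-64 z max 109.1 x [-20.2 5.3] 17
-60 z max 0.0 x [0.0 0.0] 0
[[302, 189, 224, 231, 24777], [273, 201, 41, 11, 300], [262, 208, 4, 5, 16], [374, 230, 15, 9, 81], [334, 241, 15, 7, 75], [122, 321, 173, 83, 5638], [0, 377, 61, 43, 1536]]
```

View pics/top13d.png

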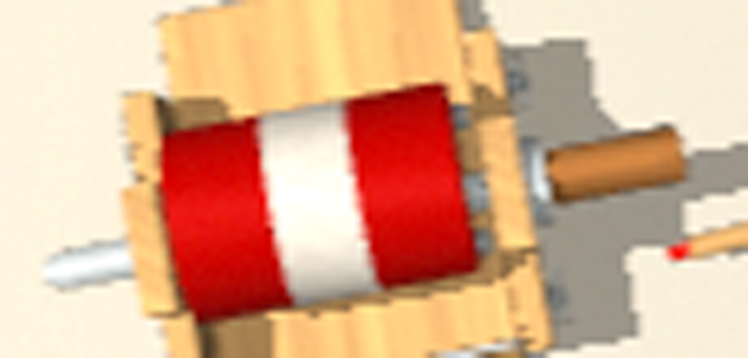

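```bash
python3 -c "
from plant import r
print(r.sign_off()); print(r.sense()['t'])"
```

```text
the job is handed in; nothing more can be done
None
the job is handed in; nothing more can be done
```

The spindle is locked in: it runs tip first through the near cheek, the roll's core and the far cheek, with its collar against the near cheek, and I have let go. I handed the job in at about 19 s of the 70 s allowed.

**Feel on the way in:** The readings I took between steps stayed at about 1–2 N while threading. The final seating push was about 5 N, roughly half a kilo.

**Last checks:**
- **Collar:** in the depth image it runs straight onto the near cheek with no gap. The handle ends where it should when home.
- **Tip:** it stands about 35 mm beyond the far cheek, as expected, and did not move after release.
- **Roll:** its ends measure within 0.1 mm of where they started. It was already lying nearer the far cheek than centred before I began, and I left it there.
- **Other things on the desk:** comparing the first and last top pictures shows change only at the spindle, its old place, and the arm with its shadow. The brush handle, bottle, jar, seal, dish and paperweight are unmoved. The far end of the brush was partly hidden by the arm in that comparison, but it looked in place.

**Disagreement:** before insertion, the side camera said I was 3–4 mm too high, while the top camera's depth reading said I was about level. I aimed between the two and the nose went in without catching. The frame stands about 7 mm off in x, towards the robot, and close to mid-setting in z.

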